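# Layer the chocolate bars with dividers and tip out the caramels

## Task

Set out the sweets: pile all the chocolate bars squarely on the outline of the slate board, a bar at the bottom and a bar on top, with exactly one wooden divider sheet between each bar and the next, and leave any spare divider off the board. Pick the little pan up and tip the caramels out of it into the square white dish so that all of them end in the dish, and stand the pan upright again on its cork mat. Do not disturb the jar, grinder, scoop and garlic press.

Things in the scene. Friction and masses are not known exactly. Their poses are not given: they have to be found in the camera images.
- board: slate serving board, fixed, 130 (its x) x 100 (its y) x 12 mm, with a white outline 116 x 56 mm centred on top, long side along its x; origin at the centre of its underside, z up, top face 12 mm above the table. The pile goes on the outline: bars lie with their long side along the board's x
- dish: square white ceramic dish, fixed, 130 x 130 mm outside, 35 mm high, 5 mm walls and floor; origin at the centre of its underside, z up
- mat: round cork mat, fixed, 120 mm across, 4 mm thick; origin at the centre of its underside
- pan: small stainless steel pan, 50 mm high, flaring from 66 mm across at the foot to 106 mm at the rim, wall 3 mm, about 160 g, with a round black handle (14 mm thick, 85 mm long, level, pointing along the pan's -x, its axis 44 mm above the foot); origin at the centre of its underside, z up to its mouth. Starts upright on the mat with the caramels inside
- pan_handle (a point): the place to grip on the pan's handle: on the handle's axis, 84 mm from the pan's centre line, 44 mm above its foot; axes as the pan
- pan_mouth (a point): centre of the pan's mouth, 50 mm above its foot; axes as the pan
- caramel_a: caramel, amber brown 18 mm cube, 12 g, in the pan at first; origin at its centre (only three or four are there)
- caramel_b: caramel, amber brown 18 mm cube, 12 g, in the pan at first; origin at its centre (only three or four are there)
- caramel_c: caramel, amber brown 18 mm cube, 12 g, in the pan at first; origin at its centre (only three or four are there)
- caramel_d: caramel, amber brown 18 mm cube, 12 g, in the pan at first; origin at its centre (only three or four are there)
- bar_a: dark brown chocolate bar, 100 (x) x 44 (y) x 15 (z) mm, 70 to 110 g, lying flat; origin at its centre (only three or four bars are there; all alike)
- bar_b: dark brown chocolate bar, 100 (x) x 44 (y) x 15 (z) mm, 70 to 110 g, lying flat; origin at its centre (only three or four bars are there; all alike)
- bar_c: dark brown chocolate bar, 100 (x) x 44 (y) x 15 (z) mm, 70 to 110 g, lying flat; origin at its centre (only three or four bars are there; all alike)
- bar_d: dark brown chocolate bar, 100 (x) x 44 (y) x 15 (z) mm, 70 to 110 g, lying flat; origin at its centre (only three or four bars are there; all alike)
- divider_a: stiff pale wooden divider sheet, 110 (x) x 50 (y) x 5 (z) mm, 22 g, lying flat; origin at its centre (three are there, all alike)
- divider_b: stiff pale wooden divider sheet, 110 (x) x 50 (y) x 5 (z) mm, 22 g, lying flat; origin at its centre (three are there, all alike)
- divider_c: stiff pale wooden divider sheet, 110 (x) x 50 (y) x 5 (z) mm, 22 g, lying flat; origin at its centre (three are there, all alike)
- jar: glass jar with a wire flip-top lid, 72 mm across, 120 mm high, a bystander; origin at its foot
- grinder: blue plastic grinder with a twist head, 56 mm across, 150 mm high, a bystander; origin at its foot
- scoop: small walnut scoop lying on the table, 125 mm long, a bystander; origin at its foot below the middle, x towards the bowl
- press: brushed aluminium garlic press lying folded, 175 mm long, a bystander; origin at its underside near the middle, x towards the head
Mind the look-alikes: they are no part of the job. Leave any turquoise look-alike of the bar_c alone.

How it is judged (in metres and radians):
On the way:
1. the pan is tipped (by more than 70 degrees) with its mouth above the dish (angle between pan's own z axis and vertical above 1.22 rad and horizontal distance between pan_mouth and dish below 0.11 m and height (world z) of pan_mouth above 0.03 m), for 0.2 s.
At the end, for the whole second after the job is handed in: All bars piled flat within 15 mm and 0.2 rad of the board's centre and long side, exactly one divider between neighbours, none under or on the pile (spares off the board); all caramels in the dish; pan upright (0.1 rad) on the mat within 25 mm of its centre; all at rest (x of bar_a in the frame of board between -0.015 and 0.015 m and y of bar_a in the frame of board between -0.015 and 0.015 m and angle between the x axis of each of bar_a, bar_b, bar_c, bar_d and the x axis of board, either way round below 0.2 rad and angle between the z axis of each of bar_a, bar_b, bar_c, bar_d and the z axis of board, either way round below 0.08 rad and (z of bar_a in the frame of board between 0.0165 and 0.0225 m or z of bar_a in the frame of board between 0.0365 and 0.0425 m or z of bar_a in the frame of board between 0.0565 and 0.0625 m or z of bar_a in the frame of board between 0.0765 and 0.0825 m) and linear speed of each of bar_a, bar_b, bar_c, bar_d, caramel_a, caramel_b, caramel_c, caramel_d, pan below 0.02 m/s and x of bar_b in the frame of board between -0.015 and 0.015 m and y of bar_b in the frame of board between -0.015 and 0.015 m and (z of bar_b in the frame of board between 0.0165 and 0.0225 m or z of bar_b in the frame of board between 0.0365 and 0.0425 m or z of bar_b in the frame of board between 0.0565 and 0.0625 m or z of bar_b in the frame of board between 0.0765 and 0.0825 m) and x of bar_c in the frame of board between -0.015 and 0.015 m and y of bar_c in the frame of board between -0.015 and 0.015 m and (z of bar_c in the frame of board between 0.0165 and 0.0225 m or z of bar_c in the frame of board between 0.0365 and 0.0425 m or z of bar_c in the frame of board between 0.0565 and 0.0625 m or z of bar_c in the frame of board between 0.0765 and 0.0825 m) and x of bar_d in the frame of board between -0.015 and 0.015 m and y of bar_d in the frame of board between -0.015 and 0.015 m and (z of bar_d in the frame of board between 0.0165 and 0.0225 m or z of bar_d in the frame of board between 0.0365 and 0.0425 m or z of bar_d in the frame of board between 0.0565 and 0.0625 m or z of bar_d in the frame of board between 0.0765 and 0.0825 m) and (horizontal distance between divider_a and board above 0.1 m or z of divider_a in the frame of board below 0.006 m or (x of divider_a in the frame of board between -0.015 and 0.015 m and y of divider_a in the frame of board between -0.015 and 0.015 m and angle between the x axis of divider_a and the x axis of board, either way round below 0.2 rad and angle between the z axis of divider_a and the z axis of board, either way round below 0.08 rad and z of divider_a in the frame of board between 0.0265 and 0.0325 m and (z of bar_a in the frame of board between 0.0365 and 0.0425 m or z of bar_b in the frame of board between 0.0365 and 0.0425 m or z of bar_c in the frame of board between 0.0365 and 0.0425 m or z of bar_d in the frame of board between 0.0365 and 0.0425 m)) or (x of divider_a in the frame of board between -0.015 and 0.015 m and y of divider_a in the frame of board between -0.015 and 0.015 m and angle between the x axis of divider_a and the x axis of board, either way round below 0.2 rad and angle between the z axis of divider_a and the z axis of board, either way round below 0.08 rad and z of divider_a in the frame of board between 0.0465 and 0.0525 m and (z of bar_a in the frame of board between 0.0565 and 0.0625 m or z of bar_b in the frame of board between 0.0565 and 0.0625 m or z of bar_c in the frame of board between 0.0565 and 0.0625 m or z of bar_d in the frame of board between 0.0565 and 0.0625 m)) or (x of divider_a in the frame of board between -0.015 and 0.015 m and y of divider_a in the frame of board between -0.015 and 0.015 m and angle between the x axis of divider_a and the x axis of board, either way round below 0.2 rad and angle between the z axis of divider_a and the z axis of board, either way round below 0.08 rad and z of divider_a in the frame of board between 0.0665 and 0.0725 m and (z of bar_a in the frame of board between 0.0765 and 0.0825 m or z of bar_b in the frame of board between 0.0765 and 0.0825 m or z of bar_c in the frame of board between 0.0765 and 0.0825 m or z of bar_d in the frame of board between 0.0765 and 0.0825 m))) and (horizontal distance between divider_b and board above 0.1 m or z of divider_b in the frame of board below 0.006 m or (x of divider_b in the frame of board between -0.015 and 0.015 m and y of divider_b in the frame of board between -0.015 and 0.015 m and angle between the x axis of divider_b and the x axis of board, either way round below 0.2 rad and angle between the z axis of divider_b and the z axis of board, either way round below 0.08 rad and z of divider_b in the frame of board between 0.0265 and 0.0325 m and (z of bar_a in the frame of board between 0.0365 and 0.0425 m or z of bar_b in the frame of board between 0.0365 and 0.0425 m or z of bar_c in the frame of board between 0.0365 and 0.0425 m or z of bar_d in the frame of board between 0.0365 and 0.0425 m)) or (x of divider_b in the frame of board between -0.015 and 0.015 m and y of divider_b in the frame of board between -0.015 and 0.015 m and angle between the x axis of divider_b and the x axis of board, either way round below 0.2 rad and angle between the z axis of divider_b and the z axis of board, either way round below 0.08 rad and z of divider_b in the frame of board between 0.0465 and 0.0525 m and (z of bar_a in the frame of board between 0.0565 and 0.0625 m or z of bar_b in the frame of board between 0.0565 and 0.0625 m or z of bar_c in the frame of board between 0.0565 and 0.0625 m or z of bar_d in the frame of board between 0.0565 and 0.0625 m)) or (x of divider_b in the frame of board between -0.015 and 0.015 m and y of divider_b in the frame of board between -0.015 and 0.015 m and angle between the x axis of divider_b and the x axis of board, either way round below 0.2 rad and angle between the z axis of divider_b and the z axis of board, either way round below 0.08 rad and z of divider_b in the frame of board between 0.0665 and 0.0725 m and (z of bar_a in the frame of board between 0.0765 and 0.0825 m or z of bar_b in the frame of board between 0.0765 and 0.0825 m or z of bar_c in the frame of board between 0.0765 and 0.0825 m or z of bar_d in the frame of board between 0.0765 and 0.0825 m))) and (horizontal distance between divider_c and board above 0.1 m or z of divider_c in the frame of board below 0.006 m or (x of divider_c in the frame of board between -0.015 and 0.015 m and y of divider_c in the frame of board between -0.015 and 0.015 m and angle between the x axis of divider_c and the x axis of board, either way round below 0.2 rad and angle between the z axis of divider_c and the z axis of board, either way round below 0.08 rad and z of divider_c in the frame of board between 0.0265 and 0.0325 m and (z of bar_a in the frame of board between 0.0365 and 0.0425 m or z of bar_b in the frame of board between 0.0365 and 0.0425 m or z of bar_c in the frame of board between 0.0365 and 0.0425 m or z of bar_d in the frame of board between 0.0365 and 0.0425 m)) or (x of divider_c in the frame of board between -0.015 and 0.015 m and y of divider_c in the frame of board between -0.015 and 0.015 m and angle between the x axis of divider_c and the x axis of board, either way round below 0.2 rad and angle between the z axis of divider_c and the z axis of board, either way round below 0.08 rad and z of divider_c in the frame of board between 0.0465 and 0.0525 m and (z of bar_a in the frame of board between 0.0565 and 0.0625 m or z of bar_b in the frame of board between 0.0565 and 0.0625 m or z of bar_c in the frame of board between 0.0565 and 0.0625 m or z of bar_d in the frame of board between 0.0565 and 0.0625 m)) or (x of divider_c in the frame of board between -0.015 and 0.015 m and y of divider_c in the frame of board between -0.015 and 0.015 m and angle between the x axis of divider_c and the x axis of board, either way round below 0.2 rad and angle between the z axis of divider_c and the z axis of board, either way round below 0.08 rad and z of divider_c in the frame of board between 0.0665 and 0.0725 m and (z of bar_a in the frame of board between 0.0765 and 0.0825 m or z of bar_b in the frame of board between 0.0765 and 0.0825 m or z of bar_c in the frame of board between 0.0765 and 0.0825 m or z of bar_d in the frame of board between 0.0765 and 0.0825 m))) and x of caramel_a in the frame of dish between -0.06 and 0.06 m and y of caramel_a in the frame of dish between -0.06 and 0.06 m and z of caramel_a in the frame of dish between 0 and 0.035 m and x of caramel_b in the frame of dish between -0.06 and 0.06 m and y of caramel_b in the frame of dish between -0.06 and 0.06 m and z of caramel_b in the frame of dish between 0 and 0.035 m and x of caramel_c in the frame of dish between -0.06 and 0.06 m and y of caramel_c in the frame of dish between -0.06 and 0.06 m and z of caramel_c in the frame of dish between 0 and 0.035 m and x of caramel_d in the frame of dish between -0.06 and 0.06 m and y of caramel_d in the frame of dish between -0.06 and 0.06 m and z of caramel_d in the frame of dish between 0 and 0.035 m and angle between pan's own z axis and vertical below 0.1 rad and horizontal distance between pan and mat below 0.025 m and height (world z) of pan below 0.008 m); the robot touches nothing.
It fails at once if the jar is knocked over or shoved more than 4 cm (distance of jar from where it was at the start of the episode above 0.04 m or angle between jar's own z axis and vertical above 0.4 rad).
It fails at once if the grinder is knocked over or shoved more than 4 cm (distance of grinder from where it was at the start of the episode above 0.04 m or angle between grinder's own z axis and vertical above 0.4 rad).
It fails at once if the scoop is knocked over or shoved more than 4 cm (distance of scoop from where it was at the start of the episode above 0.04 m).
It fails at once if the press is knocked over or shoved more than 4 cm (distance of press from where it was at the start of the episode above 0.04 m).
Of bar_a, bar_b, bar_c, bar_d only 3 to 4 are there at a start; the rules pass over those that are not, and their reading is None.
Of caramel_a, caramel_b, caramel_c, caramel_d only 3 to 4 are there at a start; the rules pass over those that are not, and their reading is None.
At some moment in a run one of pan may be knocked a few centimetres aside while the robot is not near it.
It also fails if it takes over 210 s, if anything falls off the work surface, if the arm or the gripper's body presses on something with over 40 N, if the wrist force passes 120 N, or if a joint passes its speed limit or range.

## Robot

A 6-joint arm with a two-finger parallel gripper is mounted at the origin on the work surface. World frame = base frame: x ahead of the robot, y to its left, z up, the work surface at z = 0. Lengths are in mm, angles in rad, forces in N, time in s.
With the tool pointing down it reaches from about 350 to 875 mm from the base axis. Payload 4.2 kg.
Tool frame: the origin (TCP) lies midway between the tips of the shut fingers; the grasp point (between the pads) lies 19 mm behind it (arm.tcp_to_grasp is the distance from the TCP to the grasp point, in mm); z points along the fingers, y is the line along which they close (so a half turn about z gives the same grasp; the last joint's range is limited). The gripper opens to 85 mm and grips with 20 to 120 N. Pads are 22 mm wide; open, the fingers measure 114 mm over their backs; the gripper's body (76 mm by 85 mm) begins 54 mm behind the grasp point. The pads swing forward as they close: fully open they stand 13 mm farther back than shut.
Start: joints at [-0.968, 0.385, 0.008, 0, -1.194, -0.259], TCP at [210.682, -588.398, 231.312] pointing down, gripper open.
Joint ranges: [-3.14, 3.14], [-1.21, 2.06], [-1.07, 1.41], [-3.16, 2.05], [-2.99, -0.16], [-3.1, 3.1]. Speed limits (rad/s): [2.79, 2.79, 3.14, 3.14, 3.14, 3.14].

## Interface

Orientations are given as a unit quaternion [x, y, z, w].
In Python, from bench import arm, get_image gives the robot as it stands.
- The arm moves only by the tool drive_tool, never from a script. Its argument "deltas" is a list of rows, each a list of 2 entries, a list of its own where there are three numbers: the shift along the tool's x, y, z in cm, then the turn, a rotation vector about the tool's x, y, z in degrees. In form: [[[x, y, z], [ax, ay, az]], ...]. A call has 1 to 12 rows; each row shifts and turns the commanded pose from where the row before left it, along the tool's axes as they then stand; what a row does not reach is not made up. A row lasts 1/10 s, in which the tool goes at most 50 mm and 8.59 degrees, less where a joint would pass 70% of its speed; a pose out of reach is approached as far as the arm can. A call with a gripper value outside its range is refused whole. "claw" is the finger opening in cm, from 0 to 8.54, set as the call begins (left out, the last holds). The fingers move at their own pace and stop on an object; the grip force is fixed at half the most. Time passes only in rows, so rows that do not move let the fingers close. It gives the time, the measured TCP pose, the force, the opening and the grip force at its end, in the units of the state.
- arm.read_state(): the state, without advancing time (a new reading comes with each control period).
- get_image(name): name is "side" or "top"; returns a dict with "img" (384x512x3 uint8, red, green, blue), "fx", "fy", "cx", "cy" (pixels), "eye" and "orientation" of the camera in the world. Camera axes: x right, y down, z forward; pixel columns grow to the right and rows downward; lengths in mm; the calibration is good to about 2 mm. A picture is of the moment at which its call begins. There is no depth.
- arm.job_done(): hands the job in; it is judged then, once.
The state is a dict: "clock": time; "joints": joint angles; "joint_vel": joint speeds; "joint_efforts": joint torques, N m; "position": TCP position; "ee_rot": TCP orientation; "contact_force": force on the tool from outside, world axes, zero at the start; "wrist_torque": the same for the moment, N m; "gripper_width": finger opening in mm; "grasp_force": force on a finger pad.
Only numpy, scipy, OpenCV 4.12 (cv2) and the standard library are available. Lean on these libraries where they do the work, as an engineer would, in place of code of your own. Each camera call takes 0.05 s, during which the arm holds its last target. There are 200 camera calls.

## Working session

There is one attempt and no reset: what is moved stays moved. The work goes in short steps, Python scripts to look and compute and a tool call to move; the robot and the scene stay as the last step left them, time stands still between calls to the robot, and variables do not carry over. Pictures are saved under pics/ and viewed, at most 14 in all, crops included, and the job is handed in when it is done.

Besides the shell and the picture viewer there is one more tool, called after "Request:" as name(argument=value, ...), one argument or row to a line, values as JSON. drive_tool: Moves the arm, as the interface text tells. Its arguments: {"type":"object","properties":{"deltas":{"type":"array"},"claw":{"type":"number"}},"required":["deltas"]}

```bash
ls; mkdir -p pics; python3 - <<'E'
from bench import arm,get_image
import cv2,numpy as np
for n in("top","side"):
    d=get_image(n); cv2.imwrite(f"pics/{n}0.png",cv2.resize(d["img"][:,:,::-1],(800,600),interpolation=cv2.INTER_CUBIC))
    np.save(f"{n}0.npy",d["img"]); print(n,{k:v for k,v in d.items() if k!="img"})
s=arm.read_state();print(s["clock"],s["position"],s["ee_rot"],s["gripper_width"],arm.tcp_to_grasp)
E
```

```text
pics
top {'fx': 415.40801000920663, 'fy': 415.40801000920663, 'cx': 253.7403923719636, 'cy': 192.2291180174166, 'eye': array([ 510.75574208,  -50.42672512, 1367.73886929]), 'orientation': array([ 0.71367049, -0.70015924,  0.01435347, -0.01566684])}
side {'fx': 386.01112610751886, 'fy': 386.01112610751886, 'cx': 261.65093204223683, 'cy': 196.8302171363409, 'eye': array([ 76.53933493, 806.60904308, 938.03014986]), 'orientation': array([-0.23838948,  0.87983768, -0.39886278,  0.0998228 ])}
0.1 [ 210.50995064 -587.93674398  230.3457279 ] [-1.70969525e-01  9.85275846e-01  9.41532542e-04 -2.05175971e-04] 85.52886151554074 18.700000000000003
```

View pics/top0.png

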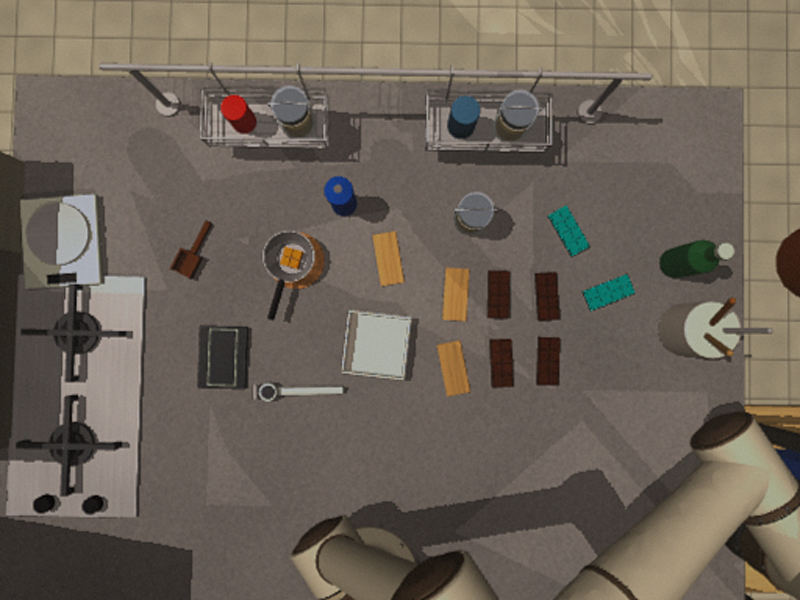

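View pics/side0.png

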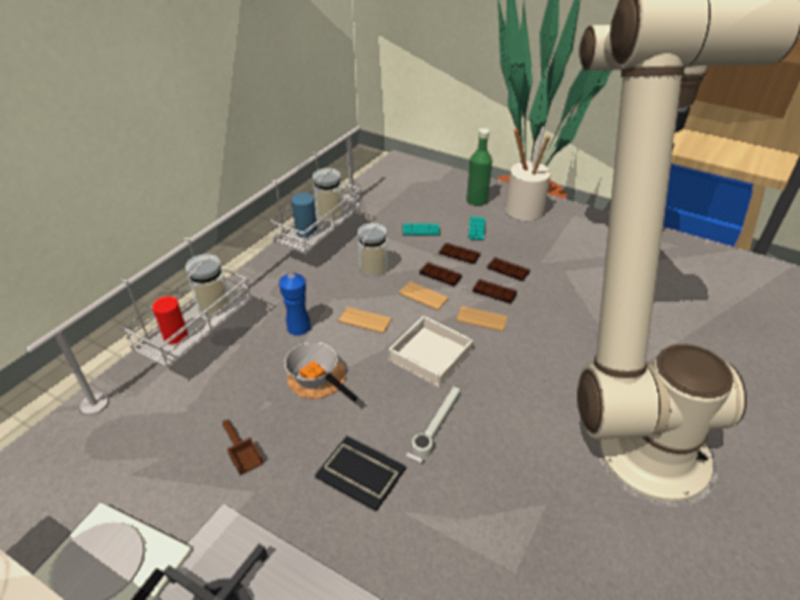

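Top view (800×600 px): there are four dark brown bars, at (499,295), (547,296), (502,362) and (548,361). The three dividers are at (388,259), (455,294) and (453,367). The two turquoise look-alikes at (568,231) and (609,292) don't match the dark brown description, so I'll leave them. The pan is at (290,258) with its handle towards (275,315), the dish at (377,345), and the board at (223,357).

```bash
cat > h.py <<'E'
import numpy as np,cv2
from scipy.spatial.transform import Rotation as R
from bench import arm,get_image
def ray(d,uv,z):
    uv=np.atleast_2d(np.array(uv,float))
    v=np.c_[(uv[:,0]-d["cx"])/d["fx"],(uv[:,1]-d["cy"])/d["fy"],np.ones(len(uv))]
    w=R.from_quat(d["orientation"]).apply(v); e=np.array(d["eye"])
    return (e+w*((z-e[2])/w[:,2])[:,None])[:,:2]
def proj(d,p):
    c=R.from_quat(d["orientation"]).inv().apply(np.atleast_2d(p)-d["eye"])
    return np.c_[c[:,0]/c[:,2]*d["fx"]+d["cx"],c[:,1]/c[:,2]*d["fy"]+d["cy"]]
def mask(d,lo,hi):
    return cv2.inRange(cv2.cvtColor(d["img"],cv2.COLOR_RGB2HSV),lo,hi)
def blobs(d,m,z,amin=60,amax=5000,box=None):
    out=[]
    for c in cv2.findContours(m,cv2.RETR_EXTERNAL,cv2.CHAIN_APPROX_NONE)[0]:
        a=cv2.contourArea(c)
        if not amin<a<amax: continue
        mo=np.zeros_like(m); cv2.drawContours(mo,[c],-1,1,-1)
        ys,xs=np.nonzero(mo); uv=(xs.mean(),ys.mean())
        if box and not(box[0]<uv[0]<box[2] and box[1]<uv[1]<box[3]): continue
        P=ray(d,np.c_[xs,ys],z); ev,V=np.linalg.eigh(np.cov(P.T)); L=V[:,1]
        r=np.sqrt(12*ev)[::-1]
        out.append(dict(uv=np.round(uv,1),xy=P.mean(0).round(1),ang=round(np.degrees(np.arctan2(L[1],L[0]))%180,1),size=r.round(0)))
    return out
E
python3 - <<'E'
from h import *
t=get_image("top"); s=get_image("side")
BR=((0,60,15),(14,255,95)); WD=((10,80,110),(20,190,255))
print("bars",*blobs(t,mask(t,*BR),15,150,800,(300,160,370,260)),sep="\n")
print("div",*blobs(t,mask(t,*WD),5,150,800,(230,140,310,270)),sep="\n")
print("bars side",*blobs(s,mask(s,*BR),11,60,800,(260,150,350,200)),sep="\n")
print("div side",*blobs(s,mask(s,*WD),5,60,800,(210,170,340,220)),sep="\n")
g=cv2.cvtColor(t["img"],cv2.COLOR_RGB2HSV)
for p in [(142,228),(150,228),(243,220),(187,160),(185,166),(203,175),(175,192),(319,188),(290,188)]: print(p,g[p[1],p[0]])
a=cv2.resize(t["img"][140:260,120:280,::-1],(800,600),interpolation=cv2.INTER_CUBIC); cv2.imwrite("pics/ctop.png",a)
b=cv2.resize(s["img"][210:330,165:325,::-1],(800,600),interpolation=cv2.INTER_CUBIC); cv2.imwrite("pics/cside.png",b)
E
```

```text
bars
{'uv': array([320.6, 232. ]), 'xy': array([ 443.4, -266.7]), 'ang': np.float64(4.0), 'size': array([100.,  45.])}
{'uv': array([350.6, 231. ]), 'xy': array([ 448.2, -364. ]), 'ang': np.float64(178.7), 'size': array([99., 45.])}
{'uv': array([349.9, 189.3]), 'xy': array([ 583.9, -360.5]), 'ang': np.float64(4.1), 'size': array([100.,  45.])}
{'uv': array([318.5, 188. ]), 'xy': array([ 586. , -258.3]), 'ang': np.float64(0.4), 'size': array([101.,  46.])}
div
{'uv': array([289.6, 235.4]), 'xy': array([ 429.6, -167.3]), 'ang': np.float64(12.4), 'size': array([112.,  52.])}
{'uv': array([291.2, 187.9]), 'xy': array([ 585.1, -170.2]), 'ang': np.float64(177.7), 'size': array([112.,  51.])}
{'uv': array([247.9, 165. ]), 'xy': array([657.9, -26.3]), 'ang': np.float64(10.8), 'size': array([113.,  52.])}
bars side
{'uv': array([316.2, 186. ]), 'xy': array([ 443.8, -268.4]), 'ang': np.float64(2.3), 'size': array([100.,  50.])}
{'uv': array([281.8, 175.2]), 'xy': array([ 585.5, -259.9]), 'ang': np.float64(179.6), 'size': array([98., 49.])}
{'uv': array([325. , 171.8]), 'xy': array([ 449.4, -366.4]), 'ang': np.float64(177.7), 'size': array([100.,  51.])}
{'uv': array([293.7, 161.6]), 'xy': array([ 585.1, -363.3]), 'ang': np.float64(2.7), 'size': array([98., 52.])}
div side
{'uv': array([308.2, 203.5]), 'xy': array([ 430.9, -170.3]), 'ang': np.float64(12.0), 'size': array([112.,  57.])}
{'uv': array([233.3, 204.3]), 'xy': array([659.4, -29.1]), 'ang': np.float64(9.9), 'size': array([113.,  56.])}
{'uv': array([270.6, 188.8]), 'xy': array([ 586.6, -172.5]), 'ang': np.float64(177.9), 'size': array([113.,  57.])}
(142, 228) [10 16 49]
(150, 228) [ 30  33 102]
(243, 220) [ 37  13 173]
(187, 160) [ 16 229 127]
(185, 166) [ 16 230 102]
(203, 175) [ 13 164 107]
(175, 192) [ 0 44 29]
(319, 188) [  9 149  41]
(290, 188) [ 17 164 173]
```

View pics/ctop.png

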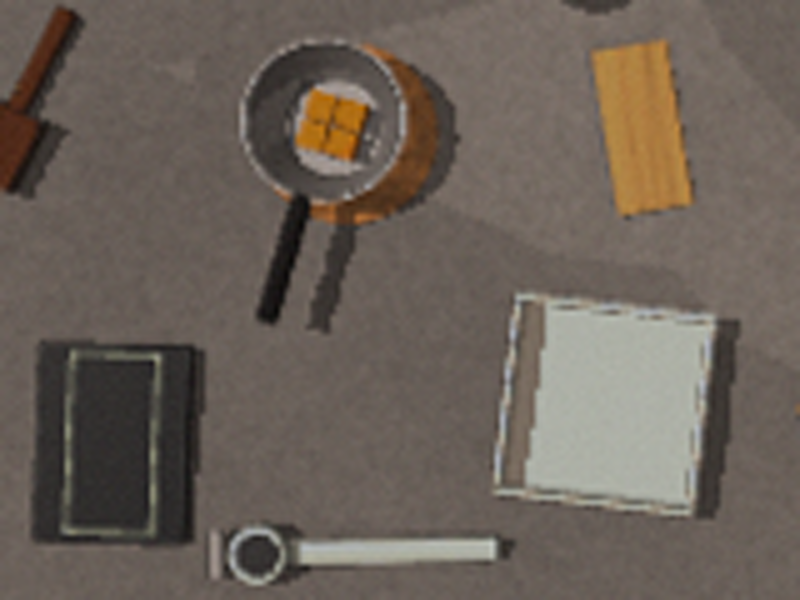

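View pics/cside.png

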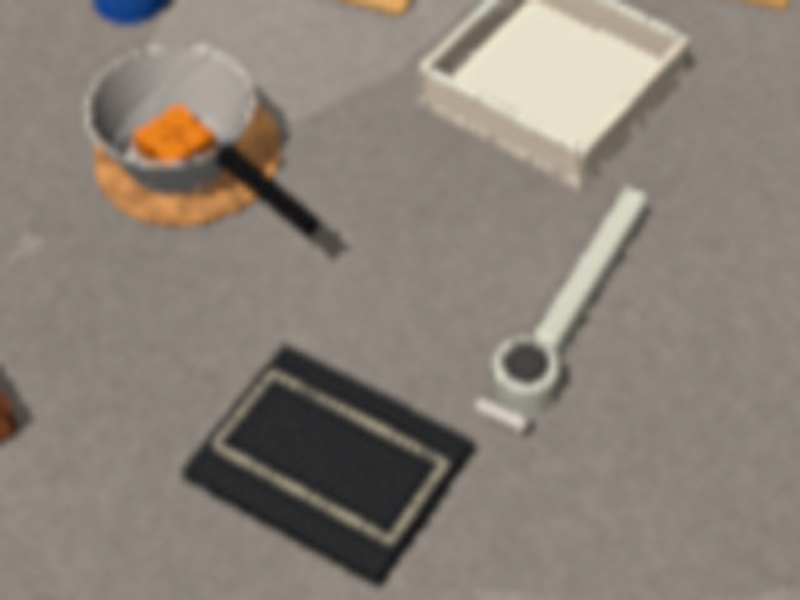

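The crops show four caramels in the pan. The pan mouth is at about (185,164) in the raw top image and the handle tip at (173,204). The pan sits near the middle of its cork mat. The board's outline corners and the dish's rim corners are clearly visible.

```bash
python3 - <<'E'
from h import *
from scipy.optimize import least_squares
t=get_image("top"); s=get_image("side")
T=lambda p:np.array(p,float)/5+[119.6,139.6]; S=lambda p:np.array(p,float)/5+[164.6,209.6]
def rect(n,P): 
    l=P[0]+P[3]-P[1]-P[2]; print(n,P.mean(0).round(1),"sides",[np.linalg.norm(P[i]-P[(i+1)%4]).round() for i in range(4)],"ang01",np.degrees(np.arctan2(*(P[1]+P[2]-P[0]-P[3])[::-1])).round(1),"ang03",np.degrees(np.arctan2(*(-P[0]-P[1]+P[2]+P[3])[::-1])).round(1))
rect("outline",ray(t,T([(69,350),(160,355),(155,532),(63,530)]),12))
rect("outlineS",ray(s,S([(278,375),(447,462),(388,540),(217,442)]),12))
rect("boardT",ray(t,T([(38,341),(195,346),(191,543),(33,541)]),12))
rect("boardS",ray(s,S([(284,345),(475,444),(380,583),(184,476)]),6))
rect("dishT",ray(t,T([(518,295),(716,317),(692,515),(495,492)]),35))
rect("dishS",ray(s,S([(490,-13),(690,42),(580,155),(422,70)]),35))
def circ(P,r): 
    q=least_squares(lambda c:np.hypot(*(P-c).T)-r,P.mean(0)); return q.x.round(1),np.abs(q.fun).max().round(1)
mt=ray(t,T([(420,80),(440,130),(430,175),(395,210),(355,222)]),4); ms=ray(s,S([(95,165),(100,190),(130,215),(170,225),(215,212),(255,185),(280,150)]),3)
print("mat",circ(mt,60),circ(ms,60),circ(np.r_[mt,ms],60))
pt=ray(t,T([(241,115),(325,39),(407,115),(325,202),(265,60),(385,60),(265,180),(385,178)]),54)
ps=ray(s,S([(88,110),(100,70),(160,45),(215,50),(250,80),(257,110),(130,160)]),54)
print("pan",circ(pt,53),circ(ps,53),circ(np.r_[pt,ps],53))
h=ray(t,T([(300,200),(267,320)]),48); print("handle",h.round(1),np.degrees(np.arctan2(*(h[0]-h[1])[::-1])))
h=ray(s,S([(225,155),(337,247)]),48); print("handleS",h.round(1),np.degrees(np.arctan2(*(h[0]-h[1])[::-1])))
for n,p in dict(jar=(475,205),grinder=(338,190),scoopT=(188,263),scoopE=(208,224),pressA=(258,392),pressB=(345,391)).items(): print(n,ray(t,np.array(p)*.64,dict(jar=110,grinder=150).get(n,15)).round())
E
```

```text
outline [445.1 314.3] sides [np.float64(60.0), np.float64(115.0), np.float64(60.0), np.float64(117.0)] ang01 -91.1 ang03 180.0
outlineS [445.2 311.1] sides [np.float64(113.0), np.float64(57.0), np.float64(115.0), np.float64(54.0)] ang01 179.1 ang03 86.8
boardT [444.5 312.7] sides [np.float64(103.0), np.float64(128.0), np.float64(103.0), np.float64(130.0)] ang01 -90.2 ang03 -179.6
boardS [446.2 311.2] sides [np.float64(131.0), np.float64(99.0), np.float64(128.0), np.float64(101.0)] ang01 179.7 ang03 90.6
dishT [475.9  -7.2] sides [np.float64(128.0), np.float64(127.0), np.float64(127.0), np.float64(127.0)] ang01 -95.4 ang03 174.4
dishS [479.5   1.8] sides [np.float64(143.0), np.float64(128.0), np.float64(125.0), np.float64(92.0)] ang01 -178.1 ang03 86.2
mat (array([650.6, 166.8]), np.float64(1.3)) (array([656.4, 164.1]), np.float64(3.3)) (array([654.1, 165.2]), np.float64(5.6))
pan (array([653.4, 174.3]), np.float64(1.4)) (array([656.2, 170.7]), np.float64(2.8)) (array([654.5, 172.7]), np.float64(4.5))
handle [[602.5 189.4]
 [525.8 208.3]] -13.846844828139707
handleS [[604.4 185.5]
 [505.4 211. ]] -14.449494677264548
jar [[ 753. -197.]]
grinder [[769.  67.]]
scoopT [[638. 390.]]
scoopE [[721. 351.]]
pressA [[372. 236.]]
pressB [[378.  56.]]
```

Request:
drive_tool(
  deltas=[
    [[0,0,0],[0,0,6.6]],
    [[0,0,0],[0,0,6.6]],
    [[0,0,0],[0,0,6.5]],
    [[-2.59,3.56,1.44],[0,0,0]],
    [[-2.59,3.56,1.44],[0,0,0]],
    [[-2.59,3.56,1.44],[0,0,0]],
    [[-2.59,3.56,1.44],[0,0,0]],
    [[-2.59,3.56,1.44],[0,0,0]],
    [[-2.59,3.56,1.44],[0,0,0]],
    [[-2.59,3.56,1.44],[0,0,0]],
    [[-2.59,3.56,1.44],[0,0,0]],
    [[-2.59,3.56,1.44],[0,0,0]],
  ],
  claw=7,
)

```text
clock: 1.5
position: [444.8, -266.5, 101.5]
ee_rot: [-0.0, 1.0, -0.0, 0.0]
contact_force: [1.6, 0.2, 0.2]
gripper_width: 69.9
grasp_force: 0.0
```

Request:
drive_tool(
  deltas=[
    [[0,0,2.5],[0,0,0]],
    [[0,0,2.5],[0,0,0]],
    [[0,0,2.5],[0,0,0]],
    [[0,0,1.5],[0,0,0]],
    [[0,0,1.0],[0,0,0]],
    [[0,0,0],[0,0,0]],
  ],
)

```text
clock: 2.1
position: [443.1, -267.8, 0.6]
ee_rot: [0.0, 1.0, 0.0, -0.001]
contact_force: [-0.3, 0.6, -0.1]
gripper_width: 70.2
grasp_force: 0.0
```

Request:
drive_tool(
  deltas=[
    [[0,0,0],[0,0,0]],
    [[0,0,0],[0,0,0]],
    [[0,0,0],[0,0,0]],
    [[0,0,0],[0,0,0]],
    [[0,0,0],[0,0,0]],
    [[0,0,-1],[0,0,0]],
    [[0,0,-3],[0,0,0]],
    [[0,0,-4],[0,0,0]],
    [[0,0,-4],[0,0,0]],
  ],
  claw=3.5,
)

```text
clock: 3.0
position: [443.1, -267.8, 123.2]
ee_rot: [0.0, 1.0, 0.0, -0.001]
contact_force: [0.7, -0.1, -1.0]
gripper_width: 42.3
grasp_force: 60.3
```

Request:
drive_tool(
  deltas=[
    [[0,2,0],[0,0,0]],
    [[0,4.6,0],[0,0,0]],
    [[0,4.6,0],[0,0,0]],
    [[0,4.6,0],[0,0,0]],
    [[0,4.6,0],[0,0,0]],
    [[0,4.6,0],[0,0,0]],
    [[0,4.6,0],[0,0,0]],
    [[0,4.6,0],[0,0,0]],
    [[0,4.6,0],[0,0,0]],
    [[0,4.6,0],[0,0,0]],
    [[0,4.6,0],[0,0,0]],
    [[0,4.6,0],[0,0,0]],
  ],
)

```text
clock: 4.2
position: [443.1, 259.7, 122.3]
ee_rot: [-0.0, 1.0, 0.0, 0.0]
contact_force: [0.6, -1.1, -0.4]
gripper_width: 42.7
grasp_force: 60.4
```

Request:
drive_tool(
  deltas=[
    [[0,4,0],[0,0,0]],
    [[-0.2,1.4,0],[0,0,0]],
    [[0,0,3],[0,0,0]],
    [[0,0,3],[0,0,0]],
    [[0,0,2],[0,0,0]],
    [[0,0,1.5],[0,0,0]],
    [[0,0,1],[0,0,0]],
    [[0,0,0],[0,0,0]],
  ],
)

```text
clock: 5.0
position: [445.6, 311.2, 16.2]
ee_rot: [0.0, 1.0, -0.001, -0.001]
contact_force: [0.6, 0.7, -0.3]
gripper_width: 42.3
grasp_force: 61.1
```

```bash
python3 - <<'E'
from h import *
s=arm.read_state();print(s["position"].round(1) if hasattr(s["position"],'round') else s["position"],s["joints"],s["contact_force"])
d=get_image("side"); cv2.imwrite("pics/s1.png",cv2.resize(d["img"][190:330,150:340,::-1],(760,560),interpolation=cv2.INTER_CUBIC))
E
```

```text
[445.6 311.2  16.2] [ 9.08016275e-01  5.03309870e-01 -4.40311651e-01  1.63068579e-05
 -6.28979463e-01 -2.47933505e+00] [ 0.63916994  0.67752922 -0.25352883]
```

View pics/s1.png

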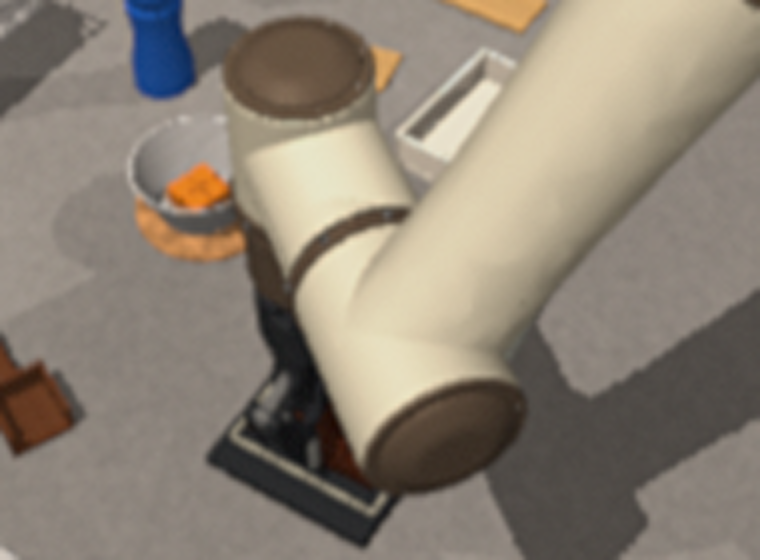

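The side crop shows the bar held over the board, with its brown end at about (345,450), and it lines up with the outline. It's still about 3 mm high, so I'll lower it and release.

Request:
drive_tool(
  deltas=[
    [[0,0.1,0.3],[0,0,0]],
    [[0,0,0],[0,0,0]],
  ],
)

```text
clock: 5.25
position: [446.4, 313.1, 15.2]
ee_rot: [-0.0, 1.0, 0.0, 0.001]
contact_force: [-0.8, -2.2, 4.9]
gripper_width: 42.6
grasp_force: 61.6
```

Request:
drive_tool(
  deltas=[
    [[0,0,0],[0,0,0]],
    [[0,0,0],[0,0,0]],
    [[0,0,0],[0,0,0]],
    [[0,0,-2],[0,0,0]],
    [[0,0,-4],[0,0,0]],
    [[0,0,-4.5],[0,0,0]],
    [[-1,-4.5,0],[0,0,0]],
    [[-1,-4.5,0],[0,0,0]],
    [[-1,-4.5,0],[0,0,0]],
    [[-1,-4.5,0],[0,0,0]],
    [[-1,-4.5,0],[0,0,0]],
    [[-1,-4.5,0],[0,0,0]],
  ],
  claw=7,
)

```text
clock: 6.45
position: [506.0, 41.3, 118.9]
ee_rot: [-0.0, 1.0, 0.0, 0.0]
contact_force: [1.4, 0.5, -0.3]
gripper_width: 70.0
grasp_force: 0.0
```

Request:
drive_tool(
  deltas=[
    [[-1.59,-4.24,0],[0,0,0]],
    [[-1.59,-4.24,0],[0,0,0]],
    [[-1.59,-4.24,0],[0,0,0]],
    [[-1.59,-4.24,0],[0,0,0]],
    [[-1.59,-4.24,0],[0,0,0]],
    [[0,0,3.5],[0,0,0]],
    [[0,0,3.5],[0,0,0]],
    [[0,0,3],[0,0,0]],
    [[0,0,1.2],[0,0,0]],
    [[0,0,0.5],[0,0,0]],
    [[0,0,0],[0,0,0]],
    [[0,0,0],[0,0,0]],
  ],
)

```text
clock: 7.65
position: [586.6, -168.9, 3.3]
ee_rot: [-0.0, 1.0, -0.0, 0.002]
contact_force: [-0.1, 0.6, 0.0]
gripper_width: 70.3
grasp_force: 0.0
```

Request:
drive_tool(
  deltas=[
    [[0,0,0.3],[0,0,0]],
    [[0,0,0],[0,0,0]],
    [[0,0,0],[0,0,0]],
  ],
  claw=6,
)

```text
clock: 7.95
position: [585.6, -169.0, -0.7]
ee_rot: [-0.0, 1.0, -0.0, 0.0]
contact_force: [0.1, -0.3, 0.4]
gripper_width: 60.0
grasp_force: 0.0
```

Request:
drive_tool(
  deltas=[
    [[0,0,0.15],[0,0,0]],
    [[0,0,0],[0,0,0]],
    [[0,0,0],[0,0,0]],
    [[0,0,0],[0,0,0]],
    [[0,0,0],[0,0,0]],
  ],
  claw=4,
)

```text
clock: 8.45
position: [585.9, -169.1, -1.4]
ee_rot: [-0.0, 1.0, -0.0, 0.001]
contact_force: [-1.8, 0.4, 6.8]
gripper_width: 47.4
grasp_force: 60.4
```

Request:
drive_tool(
  deltas=[
    [[0,0,-1],[0,0,0]],
    [[0,0,-3],[0,0,0]],
    [[0,0,-4],[0,0,0]],
    [[0,0,-4],[0,0,0]],
    [[0.6,2.2,0],[0,0,0]],
    [[1.3,4.4,0],[0,0,0]],
    [[1.3,4.4,0],[0,0,0]],
    [[1.3,4.4,0],[0,0,0]],
    [[1.3,4.4,0],[0,0,0]],
    [[1.3,4.4,0],[0,0,0]],
    [[1.3,4.4,0],[0,0,0]],
    [[1.3,4.4,0],[0,0,0]],
  ],
)

```text
clock: 9.65
position: [487.6, 162.7, 117.8]
ee_rot: [-0.0, 1.0, 0.0, 0.0]
contact_force: [1.3, 0.3, 0.2]
gripper_width: 47.3
grasp_force: 61.6
```

Request:
drive_tool(
  deltas=[
    [[1.3,4.4,0],[0,0,0]],
    [[1.3,4.4,0],[0,0,0]],
    [[1.3,4.4,0],[0,0,0]],
    [[0.4,1.5,0],[0,0,0]],
    [[0,0,3.5],[0,0,0]],
    [[0,0,3],[0,0,0]],
    [[0,0,1.8],[0,0,0]],
    [[0,0,0],[0,0,0]],
    [[0,0,0],[0,0,0]],
  ],
)

```text
clock: 10.55
position: [445.7, 307.9, 34.7]
ee_rot: [0.0, 1.0, -0.0, 0.0]
contact_force: [-0.1, -0.2, 0.1]
gripper_width: 47.7
grasp_force: 61.6
```

Request:
drive_tool(
  deltas=[
    [[0,0.5,0.3],[0,0,0]],
    [[0,0,0.3],[0,0,0]],
    [[0,0,0.2],[0,0,0]],
    [[0,0,0],[0,0,0]],
    [[0,0,0],[0,0,0]],
  ],
)

```text
clock: 11.05
position: [445.3, 313.0, 26.4]
ee_rot: [-0.0, 1.0, 0.0, 0.0]
contact_force: [-0.2, 0.2, -0.9]
gripper_width: 47.2
grasp_force: 61.6
```

Request:
drive_tool(
  deltas=[
    [[0,0,0.07],[0,0,0]],
    [[0,0,0],[0,0,0]],
  ],
)

```text
clock: 11.25
position: [445.4, 313.1, 25.7]
ee_rot: [-0.0, 1.0, 0.0, 0.0]
contact_force: [0.1, -0.1, 1.5]
gripper_width: 47.6
grasp_force: 61.7
```

Request:
drive_tool(
  deltas=[
    [[0,0,0],[0,0,0]],
    [[0,0,0],[0,0,0]],
    [[0,0,-1],[0,0,0]],
    [[0,0,-4],[0,0,0]],
    [[0,0,-4.5],[0,0,0]],
    [[-1.1,-4.5,0],[0,0,0]],
    [[-1.1,-4.5,0],[0,0,0]],
    [[-1.1,-4.5,0],[0,0,0]],
    [[-1.1,-4.5,0],[0,0,0]],
    [[-1.1,-4.5,0],[0,0,0]],
    [[-1.1,-4.5,0],[0,0,0]],
    [[-1.1,-4.5,0],[0,0,0]],
  ],
  claw=7,
)

```text
clock: 12.45
position: [522.6, -3.8, 121.5]
ee_rot: [-0.0, 1.0, 0.0, 0.001]
contact_force: [0.6, 0.6, 0.3]
gripper_width: 70.3
grasp_force: 0.0
```

```bash
python3 - <<'E'
from h import *
t=get_image("top"); s=get_image("side")
WD=((10,80,110),(20,190,255)); BR=((0,60,15),(14,255,95))
print(*blobs(t,mask(t,*WD),32,100,800,(100,190,170,260)),*blobs(t,mask(t,*BR),27,30,800,(120,200,160,260)),sep="\n")
print(*blobs(s,mask(s,*WD),30,100,800,(200,270,270,340)),sep="\n")
cv2.imwrite("pics/s2.png",np.hstack([cv2.resize(i["img"][y:y+100,x:x+100,::-1],(400,400),interpolation=cv2.INTER_CUBIC) for i,x,y in((t,100,180),(s,190,250))]))
E
```

```text
{'uv': array([135.9, 230.3]), 'xy': array([438. , 328.1]), 'ang': np.float64(179.9), 'size': array([135.,  29.])}
{'uv': array([230.5, 296.3]), 'xy': array([446. , 310.5]), 'ang': np.float64(177.7), 'size': array([112.,  55.])}
```

View pics/s2.png

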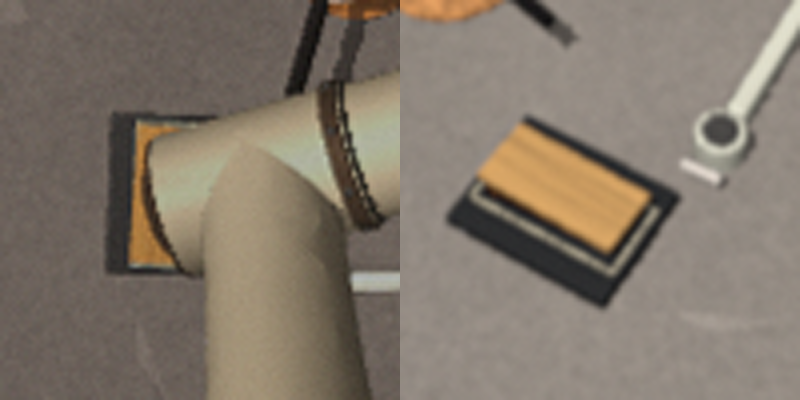

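The divider lies square on the outline at about (446,311) mm, in the side crop near (565,185). Next I'll fetch the bar at (586,−259).

Request:
drive_tool(
  deltas=[
    [[-1.06,-4.25,0],[0,0,0]],
    [[-1.06,-4.25,0],[0,0,0]],
    [[-1.06,-4.25,0],[0,0,0]],
    [[-1.06,-4.25,0],[0,0,0]],
    [[-1.06,-4.25,0],[0,0,0]],
    [[-1.06,-4.25,0],[0,0,0]],
    [[0,0,4],[0,0,0]],
    [[0,0,4],[0,0,0]],
    [[0,0,2],[0,0,0]],
    [[0,0,1.5],[0,0,0]],
    [[0,0,0.5],[0,0,0]],
    [[0,0,0],[0,0,0]],
  ],
)

```text
clock: 13.75
position: [586.3, -256.7, 0.7]
ee_rot: [-0.0, 1.0, -0.0, 0.0]
contact_force: [-0.2, 0.2, -0.2]
gripper_width: 70.0
grasp_force: 0.0
```

Request:
drive_tool(
  deltas=[
    [[0,0,0],[0,0,0]],
    [[0,0,0],[0,0,0]],
    [[0,0,0],[0,0,0]],
    [[0,0,0],[0,0,0]],
    [[0,0,0],[0,0,0]],
  ],
  claw=3.5,
)

```text
clock: 14.25
position: [587.3, -257.2, 2.6]
ee_rot: [-0.0, 1.0, -0.0, 0.002]
contact_force: [-0.4, 0.9, 6.5]
gripper_width: 42.0
grasp_force: 62.8
```

Request:
drive_tool(
  deltas=[
    [[0,0,0],[0,0,0]],
    [[0,0,0],[0,0,0]],
    [[0,0,-0.4],[0,0,0]],
    [[0,0,0],[0,0,0]],
  ],
  claw=5.2,
)

```text
clock: 14.65
position: [586.2, -257.1, 5.0]
ee_rot: [-0.0, 1.0, -0.0, 0.0]
contact_force: [0.2, -0.5, 1.0]
gripper_width: 51.9
grasp_force: 0.0
```

Request:
drive_tool(
  deltas=[
    [[0,0,0],[0,0,0]],
    [[0,0,0],[0,0,0]],
    [[0,0,0],[0,0,0]],
    [[0,0,0],[0,0,0]],
    [[0,0,0],[0,0,0]],
  ],
  claw=3.5,
)

```text
clock: 15.15
position: [586.3, -257.1, 5.1]
ee_rot: [-0.0, 1.0, -0.0, 0.0]
contact_force: [-1.0, -0.1, 5.4]
gripper_width: 41.9
grasp_force: 61.4
```

Request:
drive_tool(
  deltas=[
    [[0,0,-2],[0,0,0]],
    [[0,0,-4.5],[0,0,0]],
    [[0,0,-4.5],[0,0,0]],
    [[0,0,-1],[0,0,0]],
    [[1.08,4.4,0],[0,0,0]],
    [[1.08,4.4,0],[0,0,0]],
    [[1.08,4.4,0],[0,0,0]],
    [[1.08,4.4,0],[0,0,0]],
    [[1.08,4.4,0],[0,0,0]],
    [[1.08,4.4,0],[0,0,0]],
    [[1.08,4.4,0],[0,0,0]],
    [[1.08,4.4,0],[0,0,0]],
  ],
)

```text
clock: 16.35
position: [498.0, 96.4, 123.5]
ee_rot: [0.0, 1.0, -0.0, -0.001]
contact_force: [0.2, 0.1, -1.3]
gripper_width: 42.2
grasp_force: 61.1
```

Request:
drive_tool(
  deltas=[
    [[1.08,4.4,0],[0,0,0]],
    [[1.08,4.4,0],[0,0,0]],
    [[1.08,4.4,0],[0,0,0]],
    [[1.08,4.4,0],[0,0,0]],
    [[1.08,4.2,0],[0,0,0]],
    [[0,0,3.5],[0,0,0]],
    [[0,0,2.5],[0,0,0]],
    [[0,0,1.5],[0,0,0]],
    [[0,0,0],[0,0,0]],
    [[0,0,0],[0,0,0]],
  ],
)

```text
clock: 17.35
position: [445.4, 312.7, 49.0]
ee_rot: [0.0, 1.0, -0.001, -0.0]
contact_force: [0.0, -1.1, -0.2]
gripper_width: 42.0
grasp_force: 61.1
```

Request:
drive_tool(
  deltas=[
    [[0,0,0.5],[0,0,0]],
    [[0,0,0.4],[0,0,0]],
    [[0,0,0.2],[0,0,0]],
    [[0,0,0],[0,0,0]],
    [[0,0,0],[0,0,0]],
  ],
)

```text
clock: 17.85
position: [445.7, 313.0, 38.7]
ee_rot: [0.0, 1.0, 0.0, 0.0]
contact_force: [0.0, -0.6, -0.6]
gripper_width: 42.2
grasp_force: 61.2
```

Request:
drive_tool(
  deltas=[
    [[0,0,0.1],[0,0,0]],
    [[0,0,0],[0,0,0]],
  ],
)

```text
clock: 18.05
position: [445.5, 313.0, 37.6]
ee_rot: [0.0, 1.0, 0.0, 0.0]
contact_force: [0.3, 0.2, -0.6]
gripper_width: 42.0
grasp_force: 61.2
```

Request:
drive_tool(
  deltas=[
    [[0,0,0],[0,0,0]],
    [[0,0,0],[0,0,0]],
    [[0,0,-1],[0,0,0]],
    [[0,0,-4],[0,0,0]],
    [[0,0,-3.5],[0,0,0]],
    [[0.14,-4.4,0],[0,0,0]],
    [[0.14,-4.4,0],[0,0,0]],
    [[0.14,-4.4,0],[0,0,0]],
    [[0.14,-4.4,0],[0,0,0]],
    [[0.14,-4.4,0],[0,0,0]],
    [[0.14,-4.4,0],[0,0,0]],
    [[0.14,-4.4,0],[0,0,0]],
  ],
  claw=6.8,
)

```text
clock: 19.25
position: [435.7, 3.5, 123.6]
ee_rot: [-0.0, 1.0, 0.0, 0.001]
contact_force: [1.8, 0.4, 0.3]
gripper_width: 68.2
grasp_force: 0.0
```

Request:
drive_tool(
  deltas=[
    [[0.14,-4.4,0],[0,0,0]],
    [[0.14,-4.4,0],[0,0,0]],
    [[0.14,-4.4,0],[0,0,0]],
    [[0.14,-4.2,0],[0,0,0]],
    [[0,0,0],[0,0,-6.1]],
    [[0,0,0],[0,0,-6.1]],
    [[0,0,4],[0,0,0]],
    [[0,0,4],[0,0,0]],
    [[0,0,2.5],[0,0,0]],
    [[0,0,0.5],[0,0,0]],
    [[0,0,0],[0,0,0]],
    [[0,0,0],[0,0,0]],
  ],
)

```text
clock: 20.45
position: [431.5, -169.1, 14.0]
ee_rot: [-0.107, 0.994, -0.0, 0.001]
contact_force: [-0.2, -0.6, 0.7]
gripper_width: 67.9
grasp_force: 0.0
```

Request:
drive_tool(
  deltas=[
    [[0,0,1],[0,0,0]],
    [[0,0,0.5],[0,0,0]],
    [[0,0,0],[0,0,0]],
    [[0,0,0],[0,0,0]],
  ],
  claw=6,
)

```text
clock: 20.85
position: [430.1, -169.0, -2.5]
ee_rot: [-0.106, 0.994, -0.0, -0.0]
contact_force: [0.2, -0.1, 0.1]
gripper_width: 59.9
grasp_force: 0.0
```

Request:
drive_tool(
  deltas=[
    [[0,0,0],[0,0,0]],
    [[0,0,0],[0,0,0]],
    [[0,0,0],[0,0,0]],
    [[0,0,0],[0,0,0]],
    [[0,0,0],[0,0,0]],
  ],
  claw=4,
)

```text
clock: 21.35
position: [430.3, -169.0, -1.8]
ee_rot: [-0.106, 0.994, -0.0, 0.0]
contact_force: [-1.2, 0.9, 5.3]
gripper_width: 47.4
grasp_force: 60.8
```

Request:
drive_tool(
  deltas=[
    [[0,0,-1.5],[0,0,0]],
    [[0,0,-4],[0,0,0]],
    [[0,0,-4.5],[0,0,0]],
    [[0,0,-3],[0,0,6.1]],
    [[0,0,0],[0,0,6.1]],
    [[-0.14,3.4,0],[0,0,0]],
    [[-0.14,4.5,0],[0,0,0]],
    [[-0.14,4.5,0],[0,0,0]],
    [[-0.14,4.5,0],[0,0,0]],
    [[-0.14,4.5,0],[0,0,0]],
    [[-0.14,4.5,0],[0,0,0]],
    [[-0.14,4.5,0],[0,0,0]],
  ],
)

```text
clock: 22.55
position: [439.5, 136.8, 127.8]
ee_rot: [-0.0, 1.0, 0.0, 0.0]
contact_force: [1.3, -0.3, 0.1]
gripper_width: 47.3
grasp_force: 61.9
```

Request:
drive_tool(
  deltas=[
    [[-0.14,4.5,0],[0,0,0]],
    [[-0.14,4.5,0],[0,0,0]],
    [[-0.14,4.5,0],[0,0,0]],
    [[-0.14,4.3,0],[0,0,0]],
    [[0,0,3.5],[0,0,0]],
    [[0,0,2.5],[0,0,0]],
    [[0,0,1],[0,0,0]],
    [[0,0,0],[0,0,0]],
    [[0,0,0],[0,0,0]],
  ],
)

```text
clock: 23.45
position: [446.2, 313.3, 58.5]
ee_rot: [-0.0, 1.0, 0.0, 0.001]
contact_force: [0.1, -0.1, 0.5]
gripper_width: 47.7
grasp_force: 61.9
```

Request:
drive_tool(
  deltas=[
    [[0,0,0.6],[0,0,0]],
    [[0,0,0.4],[0,0,0]],
    [[0,0,0.25],[0,0,0]],
    [[0,0,0],[0,0,0]],
    [[0,0,0],[0,0,0]],
  ],
)

```text
clock: 23.95
position: [445.7, 313.0, 45.3]
ee_rot: [-0.0, 1.0, 0.0, 0.0]
contact_force: [-0.6, -0.8, 2.4]
gripper_width: 47.6
grasp_force: 62.1
```

Request:
drive_tool(
  deltas=[
    [[0,0,0],[0,0,0]],
    [[0,0,0],[0,0,0]],
    [[0,0,-1],[0,0,0]],
    [[0,0,-4],[0,0,0]],
    [[0,0,-4],[0,0,0]],
    [[0,-4.6,0],[0,0,0]],
    [[0,-4.6,0],[0,0,0]],
    [[0,-4.6,0],[0,0,0]],
    [[0,-4.6,0],[0,0,0]],
    [[0,-4.6,0],[0,0,0]],
    [[0,-4.6,0],[0,0,0]],
    [[0,-4.6,0],[0,0,0]],
  ],
  claw=6.8,
)

```text
clock: 25.15
position: [445.4, -10.6, 136.0]
ee_rot: [-0.0, 1.0, 0.0, 0.001]
contact_force: [0.6, -0.0, -0.1]
gripper_width: 67.8
grasp_force: 0.0
```

Request:
drive_tool(
  deltas=[
    [[0,-4.6,0],[0,0,0]],
    [[0,-4.6,0],[0,0,0]],
    [[0,-4.6,0],[0,0,0]],
    [[0,-4.6,0],[0,0,0]],
    [[0,-4.6,0],[0,0,0]],
    [[0,-4.6,0],[0,0,0]],
    [[0,-4.6,0],[0,0,0]],
    [[-0.3,-3.4,0],[0,0,0]],
    [[0,0,4],[0,0,0]],
    [[0,0,4],[0,0,0]],
    [[0,0,2],[0,0,0]],
    [[0,0,0],[0,0,0]],
  ],
)

```text
clock: 26.35
position: [446.3, -364.1, 32.3]
ee_rot: [0.0, 1.0, 0.002, -0.003]
contact_force: [0.5, 0.9, 0.3]
gripper_width: 68.0
grasp_force: 0.0
```

Request:
drive_tool(
  deltas=[
    [[0,0,0],[0,0,0]],
    [[0,0,0],[0,0,0]],
  ],
)

```text
clock: 26.55
position: [449.9, -365.6, 37.0]
ee_rot: [-0.0, 1.0, -0.001, 0.002]
contact_force: [0.5, -0.5, 0.7]
gripper_width: 68.0
grasp_force: 0.0
```

Request:
drive_tool(
  deltas=[
    [[0,0,2],[0,0,0]],
    [[0,0,1],[0,0,0]],
    [[0,0,0],[0,0,0]],
    [[0,0,0],[0,0,0]],
  ],
)

```text
clock: 26.95
position: [449.0, -365.2, 5.8]
ee_rot: [-0.0, 1.0, -0.0, 0.0]
contact_force: [-0.1, 0.0, 0.4]
gripper_width: 67.8
grasp_force: 0.0
```

Request:
drive_tool(
  deltas=[
    [[0,0,0],[0,0,0]],
    [[0,0,0],[0,0,0]],
    [[0,0,0],[0,0,0]],
    [[0,0,0],[0,0,0]],
    [[0,0,0],[0,0,0]],
    [[0,0,0],[0,0,0]],
  ],
  claw=3.5,
)

```text
clock: 27.55
position: [449.3, -365.4, 6.3]
ee_rot: [-0.0, 1.0, -0.001, 0.001]
contact_force: [0.1, 0.9, 5.4]
gripper_width: 42.2
grasp_force: 61.3
```

Request:
drive_tool(
  deltas=[
    [[0,0,-2],[0,0,0]],
    [[0,0,-4.5],[0,0,0]],
    [[0,0,-4.5],[0,0,0]],
    [[0,0,-2.5],[0,0,0]],
    [[0,4.6,0],[0,0,0]],
    [[0,4.6,0],[0,0,0]],
    [[0,4.6,0],[0,0,0]],
    [[0,4.6,0],[0,0,0]],
    [[0,4.6,0],[0,0,0]],
    [[0,4.6,0],[0,0,0]],
    [[0,4.6,0],[0,0,0]],
    [[0,4.6,0],[0,0,0]],
  ],
)

```text
clock: 28.75
position: [447.8, 4.8, 140.0]
ee_rot: [0.0, 1.0, 0.0, 0.0]
contact_force: [1.6, -0.7, -1.4]
gripper_width: 41.8
grasp_force: 61.1
```

Request:
drive_tool(
  deltas=[
    [[0,4.6,0],[0,0,0]],
    [[0,4.6,0],[0,0,0]],
    [[0,4.6,0],[0,0,0]],
    [[0,4.6,0],[0,0,0]],
    [[0,4.6,0],[0,0,0]],
    [[0,4.6,0],[0,0,0]],
    [[0.35,3.4,0],[0,0,0]],
    [[0,0,4],[0,0,0]],
    [[0,0,2.5],[0,0,0]],
    [[0,0,0.6],[0,0,0]],
    [[0,0,0],[0,0,0]],
    [[0,0,0],[0,0,0]],
  ],
)

```text
clock: 29.95
position: [445.8, 313.5, 70.2]
ee_rot: [-0.0, 1.0, 0.001, 0.001]
contact_force: [0.7, 0.3, -0.4]
gripper_width: 42.2
grasp_force: 61.1
```

Request:
drive_tool(
  deltas=[
    [[0,0,0.6],[0,0,0]],
    [[0,0,0.4],[0,0,0]],
    [[0,0,0.2],[0,0,0]],
    [[0,0,0],[0,0,0]],
    [[0,0,0],[0,0,0]],
  ],
)

```text
clock: 30.45
position: [445.2, 313.0, 58.3]
ee_rot: [-0.0, 1.0, 0.0, 0.0]
contact_force: [-2.2, -0.8, 6.5]
gripper_width: 41.9
grasp_force: 61.8
```

Request:
drive_tool(
  deltas=[
    [[0,0,0],[0,0,0]],
    [[0,0,0],[0,0,0]],
    [[0,0,-1],[0,0,0]],
    [[0,0,-4],[0,0,0]],
    [[0,0,-4],[0,0,0]],
    [[-2.37,-3.78,0],[0,0,0]],
    [[-2.37,-3.78,0],[0,0,0]],
    [[-2.37,-3.78,0],[0,0,0]],
    [[-2.37,-3.78,0],[0,0,0]],
    [[-2.37,-3.78,0],[0,0,0]],
    [[-2.37,-3.78,0],[0,0,0]],
    [[-2.37,-3.78,0],[0,0,0]],
  ],
  claw=6.8,
)

```text
clock: 31.65
position: [611.9, 46.7, 147.9]
ee_rot: [-0.0, 1.0, 0.0, 0.0]
contact_force: [0.9, 0.9, 0.2]
gripper_width: 68.4
grasp_force: 0.0
```

Request:
drive_tool(
  deltas=[
    [[-2.37,-3.78,0],[0,0,0]],
    [[-2.37,-3.78,0],[0,0,0]],
    [[0,0,0],[0,0,-5.2]],
    [[0,0,0],[0,0,-5.2]],
    [[0,0,4],[0,0,0]],
    [[0,0,4],[0,0,0]],
    [[0,0,3],[0,0,0]],
    [[0,0,1.5],[0,0,0]],
    [[0,0,0],[0,0,0]],
    [[0,0,0],[0,0,0]],
  ],
)

```text
clock: 32.65
position: [659.5, -27.1, 23.4]
ee_rot: [-0.091, 0.996, -0.0, 0.001]
contact_force: [0.9, 0.2, 0.4]
gripper_width: 68.2
grasp_force: 0.0
```

Request:
drive_tool(
  deltas=[
    [[0,0,1.5],[0,0,0]],
    [[0,0,0.9],[0,0,0]],
    [[0,0,0],[0,0,0]],
    [[0,0,0],[0,0,0]],
  ],
  claw=6,
)

```text
clock: 33.05
position: [658.3, -27.2, -2.1]
ee_rot: [-0.091, 0.996, -0.0, -0.0]
contact_force: [0.5, 1.0, 0.7]
gripper_width: 59.9
grasp_force: 0.0
```

Request:
drive_tool(
  deltas=[
    [[0,0,0],[0,0,0]],
    [[0,0,0],[0,0,0]],
    [[0,0,0],[0,0,0]],
    [[0,0,0],[0,0,0]],
    [[0,0,0],[0,0,0]],
  ],
  claw=4,
)

```text
clock: 33.55
position: [659.0, -27.1, -1.0]
ee_rot: [-0.091, 0.996, -0.0, 0.001]
contact_force: [-0.1, 0.9, 5.2]
gripper_width: 47.3
grasp_force: 62.2
```

Request:
drive_tool(
  deltas=[
    [[0,0,-1.5],[0,0,0]],
    [[0,0,-4.5],[0,0,0]],
    [[0,0,-4.5],[0,0,0]],
    [[0,0,-4.5],[0,0,5.2]],
    [[0,0,0],[0,0,5.2]],
    [[2.0,3.2,0],[0,0,0]],
    [[2.42,3.86,0],[0,0,0]],
    [[2.42,3.86,0],[0,0,0]],
    [[2.42,3.86,0],[0,0,0]],
    [[2.42,3.86,0],[0,0,0]],
    [[2.42,3.86,0],[0,0,0]],
    [[2.42,3.86,0],[0,0,0]],
  ],
)

```text
clock: 34.75
position: [491.7, 237.5, 148.5]
ee_rot: [0.0, 1.0, 0.0, -0.0]
contact_force: [0.1, 1.1, -0.4]
gripper_width: 47.5
grasp_force: 61.8
```

Request:
drive_tool(
  deltas=[
    [[2.42,3.86,0],[0,0,0]],
    [[2.4,3.8,0],[0,0,0]],
    [[0,0,3],[0,0,0]],
    [[0,0,3],[0,0,0]],
    [[0,0,1],[0,0,0]],
    [[0,0,0],[0,0,0]],
    [[0,0,0],[0,0,0]],
  ],
)

```text
clock: 35.45
position: [445.7, 313.2, 79.1]
ee_rot: [0.0, 1.0, 0.0, 0.001]
contact_force: [0.2, -0.1, 0.6]
gripper_width: 47.5
grasp_force: 61.8
```

Request:
drive_tool(
  deltas=[
    [[0,0,0.6],[0,0,0]],
    [[0,0,0.4],[0,0,0]],
    [[0,0,0.3],[0,0,0]],
    [[0,0,0],[0,0,0]],
    [[0,0,0],[0,0,0]],
  ],
)

```text
clock: 35.95
position: [445.2, 313.0, 65.9]
ee_rot: [-0.0, 1.0, 0.0, 0.0]
contact_force: [-0.9, -2.0, 4.9]
gripper_width: 47.4
grasp_force: 62.5
```

Request:
drive_tool(
  deltas=[
    [[0,0,0],[0,0,0]],
    [[0,0,0],[0,0,0]],
    [[0,0,-1],[0,0,0]],
    [[0,0,-4],[0,0,0]],
    [[0,0,-3],[0,0,0]],
    [[-0.93,-4.5,0],[0,0,0]],
    [[-0.93,-4.5,0],[0,0,0]],
    [[-0.93,-4.5,0],[0,0,0]],
    [[-0.93,-4.5,0],[0,0,0]],
    [[-0.93,-4.5,0],[0,0,0]],
    [[-0.93,-4.5,0],[0,0,0]],
    [[-0.93,-4.5,0],[0,0,0]],
  ],
  claw=6.8,
)

```text
clock: 37.15
position: [510.3, -3.7, 145.9]
ee_rot: [-0.0, 1.0, 0.0, 0.001]
contact_force: [1.3, 0.3, -0.3]
gripper_width: 67.6
grasp_force: 0.0
```

Request:
drive_tool(
  deltas=[
    [[-0.93,-4.5,0],[0,0,0]],
    [[-0.93,-4.5,0],[0,0,0]],
    [[-0.93,-4.5,0],[0,0,0]],
    [[-0.93,-4.5,0],[0,0,0]],
    [[-0.93,-4.5,0],[0,0,0]],
    [[-0.93,-4.5,0],[0,0,0]],
    [[-0.93,-4.5,0],[0,0,0]],
    [[-0.93,-4.5,0],[0,0,0]],
    [[0,0,4],[0,0,0]],
    [[0,0,4],[0,0,0]],
    [[0,0,2],[0,0,0]],
    [[0,0,0],[0,0,0]],
  ],
)

```text
clock: 38.35
position: [581.9, -361.2, 41.1]
ee_rot: [0.001, 1.0, 0.002, -0.004]
contact_force: [-0.2, 0.5, -0.0]
gripper_width: 67.8
grasp_force: 0.0
```

Request:
drive_tool(
  deltas=[
    [[0,0,0],[0,0,0]],
    [[0,0,0],[0,0,0]],
  ],
)

```text
clock: 38.55
position: [585.9, -362.5, 47.5]
ee_rot: [-0.0, 1.0, -0.001, 0.002]
contact_force: [0.6, -0.5, 0.7]
gripper_width: 68.1
grasp_force: 0.0
```

Request:
drive_tool(
  deltas=[
    [[0,0,2.5],[0,0,0]],
    [[0,0,1.5],[0,0,0]],
    [[0,0,0.1],[0,0,0]],
    [[0,0,0],[0,0,0]],
    [[0,0,0],[0,0,0]],
  ],
)

```text
clock: 39.05
position: [585.2, -362.3, 5.2]
ee_rot: [-0.0, 1.0, -0.0, 0.001]
contact_force: [-0.5, 0.4, -0.1]
gripper_width: 68.2
grasp_force: 0.0
```

Request:
drive_tool(
  deltas=[
    [[0,0,0],[0,0,0]],
    [[0,0,0],[0,0,0]],
    [[0,0,0],[0,0,0]],
    [[0,0,0],[0,0,0]],
    [[0,0,0],[0,0,0]],
    [[0,0,0],[0,0,0]],
  ],
  claw=3.5,
)

```text
clock: 39.65
position: [585.3, -362.4, 5.7]
ee_rot: [-0.0, 1.0, -0.001, 0.001]
contact_force: [-0.6, 0.9, 5.4]
gripper_width: 42.4
grasp_force: 60.3
```

Request:
drive_tool(
  deltas=[
    [[0,0,-2],[0,0,0]],
    [[0,0,-4.5],[0,0,0]],
    [[0,0,-4.5],[0,0,0]],
    [[0,0,-4],[0,0,0]],
    [[0.93,4.5,0],[0,0,0]],
    [[0.93,4.5,0],[0,0,0]],
    [[0.93,4.5,0],[0,0,0]],
    [[0.93,4.5,0],[0,0,0]],
    [[0.93,4.5,0],[0,0,0]],
    [[0.93,4.5,0],[0,0,0]],
    [[0.93,4.5,0],[0,0,0]],
    [[0.93,4.5,0],[0,0,0]],
  ],
)

```text
clock: 40.85
position: [509.0, -0.4, 153.8]
ee_rot: [0.0, 1.0, 0.0, -0.0]
contact_force: [0.8, 0.6, -1.5]
gripper_width: 42.0
grasp_force: 60.1
```

Request:
drive_tool(
  deltas=[
    [[0.93,4.5,0],[0,0,0]],
    [[0.93,4.5,0],[0,0,0]],
    [[0.93,4.5,0],[0,0,0]],
    [[0.93,4.5,0],[0,0,0]],
    [[0.93,4.5,0],[0,0,0]],
    [[0.93,4.5,0],[0,0,0]],
    [[0.93,4.5,0],[0,0,0]],
    [[0,0,3.5],[0,0,0]],
    [[0,0,2],[0,0,0]],
    [[0,0,1],[0,0,0]],
    [[0,0,0],[0,0,0]],
    [[0,0,0],[0,0,0]],
  ],
)

```text
clock: 42.05
position: [445.5, 313.1, 89.7]
ee_rot: [0.0, 1.0, 0.0, 0.0]
contact_force: [0.8, -0.3, -0.7]
gripper_width: 42.4
grasp_force: 60.1
```

Request:
drive_tool(
  deltas=[
    [[0,0,0.6],[0,0,0]],
    [[0,0,0.4],[0,0,0]],
    [[0,0,0.15],[0,0,0]],
    [[0,0,0],[0,0,0]],
    [[0,0,0],[0,0,0]],
  ],
)

```text
clock: 42.55
position: [445.0, 313.0, 77.7]
ee_rot: [0.0, 1.0, 0.0, 0.0]
contact_force: [-0.2, 0.3, 0.1]
gripper_width: 42.5
grasp_force: 60.2
```

Request:
drive_tool(
  deltas=[
    [[0,0,0],[0,0,0]],
    [[0,0,0],[0,0,0]],
    [[0,0,-1],[0,0,0]],
    [[0,0,-4],[0,0,0]],
    [[0,0,-4.5],[0,0,0]],
    [[0,-4.5,0],[0,0,0]],
    [[0,-4.5,0],[0,0,0]],
    [[0,-4.5,0],[0,0,0]],
    [[0,-4.5,0],[0,0,0]],
    [[0,-4.5,0],[0,0,0]],
    [[0,-4.5,0],[0,0,0]],
    [[0,-4.5,0],[0,0,0]],
  ],
  claw=6.8,
)

```text
clock: 43.75
position: [444.8, -3.6, 173.7]
ee_rot: [-0.0, 1.0, 0.0, 0.001]
contact_force: [1.3, -0.9, 0.6]
gripper_width: 68.2
grasp_force: 0.0
```

```bash
python3 - <<'E'
from h import *
t=get_image("top"); s=get_image("side")
BR=((0,60,15),(14,255,95))
print(*blobs(s,mask(s,*BR),85,30,1800,(190,230,290,340)),sep="\n")
S=arm.read_state(); print(np.round(S["joints"],4),np.round(S["position"],1))
cv2.imwrite("pics/s3.png",np.hstack([cv2.resize(i["img"][y:y+120,x:x+80,::-1],(400,600),interpolation=cv2.INTER_CUBIC) for i,x,y in((t,150,130),(s,190,220))]))
E
```

```text
{'uv': array([230. , 285.4]), 'xy': array([443.5, 313.1]), 'ang': np.float64(3.7), 'size': array([99., 45.])}
[ 3.5500e-01  1.3190e-01 -5.0140e-01  3.0000e-04 -9.3730e-01 -1.9323e+00] [444.1  -5.9 173.3]
```

View pics/s3.png

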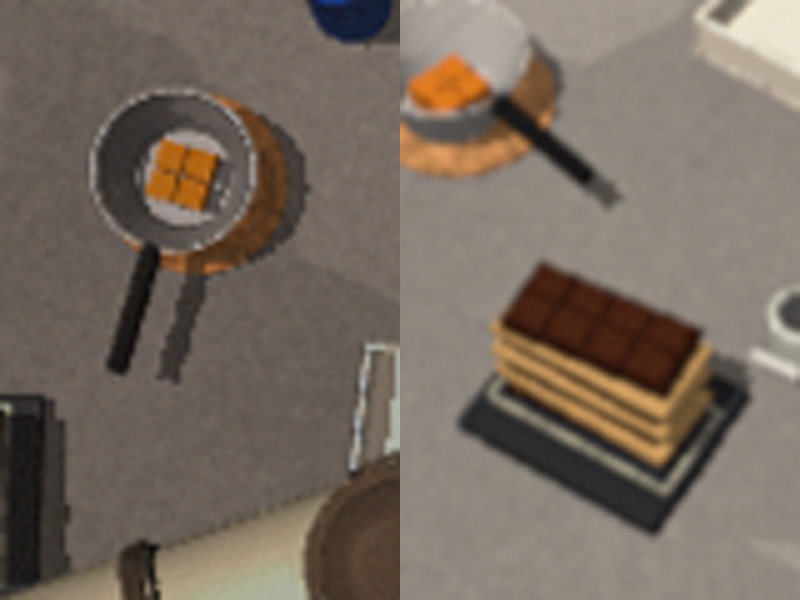

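The side crop shows the four-bar pile standing square, with dividers between the bars and the top bar at (443,313) mm. The pan hasn't moved; its four caramels are at (180,175) in the left crop. Before I grip the pan, I'll rehearse the sideways tilt over the dish with an empty gripper.

Request:
drive_tool(
  deltas=[
    [[2,0,-3.5],[0,0,0]],
    [[2,0,-3.5],[0,0,0]],
    [[0,0,0],[-8.5,0,0]],
    [[0,0,0],[-8.5,0,0]],
    [[0,0,0],[-8.5,0,0]],
    [[0,0,0],[-8.5,0,0]],
    [[0,0,0],[-8.5,0,0]],
    [[0,0,0],[-8.5,0,0]],
    [[0,0,0],[-8.5,0,0]],
    [[0,0,0],[-8.5,0,0]],
    [[0,0,0],[-8.5,0,0]],
    [[0,0,0],[-8.5,0,0]],
  ],
  claw=5,
)

```text
clock: 45.05
position: [405.5, -2.9, 243.2]
ee_rot: [-0.001, 0.736, 0.677, 0.001]
contact_force: [0.5, 1.1, -0.2]
gripper_width: 50.1
grasp_force: 0.0
```

```bash
python3 - <<'E'
from h import *
S=arm.read_state(); print(np.round(S["joints"],4),np.round(S["position"],1),R.from_quat(S["ee_rot"]).as_matrix().round(2))
E
```

```text
[-0.5095  0.5092 -0.2002 -1.1598 -1.8906 -0.7695] [405.5  -2.9 243.2] [[-1.   -0.    0.  ]
 [ 0.    0.08  1.  ]
 [-0.    1.   -0.08]]
```

Request:
drive_tool(
  deltas=[
    [[0,0,0],[8.5,0,0]],
    [[0,0,0],[8.5,0,0]],
    [[0,0,0],[8.5,0,0]],
    [[0,0,0],[8.5,0,0]],
    [[0,0,0],[8.5,0,0]],
    [[0,0,0],[8.5,0,0]],
    [[0,0,0],[8.5,0,0]],
    [[0,0,0],[8.5,0,0]],
    [[0,0,0],[8.5,0,0]],
    [[0,0,0],[8.5,0,0]],
    [[0,0,0],[0,0,7]],
    [[0,0,0],[0,0,7]],
  ],
  claw=4,
)

```text
clock: 46.25
position: [404.6, -0.1, 243.2]
ee_rot: [0.122, 0.993, 0.0, 0.0]
contact_force: [-0.3, -0.5, -0.7]
gripper_width: 39.9
grasp_force: 0.0
```

```bash
cat > pan.py <<'E'
from h import *
from scipy.optimize import least_squares
def look(z=54):
    t=get_image("top"); s=get_image("side"); out=[]
    for d,box in((t,(150,120,260,230)),(s,(140,190,270,290))):
        # handle: near-black pixels off the board
        m=mask(d,(0,0,0),(180,120,45)); x0,y0,x1,y1=box; mm=np.zeros_like(m); mm[y0:y1,x0:x1]=m[y0:y1,x0:x1]
        out.append(blobs(d,mm,48,25,400))
    return t,s,out
E
python3 - <<'E'
from pan import *
t,s,o=look()
for a in o: print(*a,sep="\n")
d=[cv2.absdiff(i["img"],np.load(n)).max(2)[y0:y1,x0:x1] for i,n,x0,y0,x1,y1 in((t,"top0.npy",165,140,205,205),(s,"side0.npy",180,215,235,262))]
print([ (x>40).sum() for x in d])
S=arm.read_state(); print(np.round(S["joints"],3),np.round(S["position"],1),R.from_quat(S["ee_rot"]).as_matrix().round(3))
E
```

```text
{'uv': array([154.5, 219.9]), 'xy': array([472.9, 265.5]), 'ang': np.float64(0.2), 'size': array([63., 26.])}
{'uv': array([176.6, 191.4]), 'xy': array([564.9, 197.9]), 'ang': np.float64(165.4), 'size': array([82., 12.])}
{'uv': array([217.7, 247.3]), 'xy': array([567.6, 195.1]), 'ang': np.float64(165.0), 'size': array([86., 10.])}
[np.int64(0), np.int64(0)]
[ 0.403 -0.013 -0.466  0.    -1.117 -2.216] [404.9  -1.  243.2] [[-0.971  0.24   0.001]
 [ 0.24   0.971  0.   ]
 [-0.001  0.001 -1.   ]]
```

Request:
drive_tool(
  deltas=[
    [[-1.66,3.69,1.7],[0,0,0]],
    [[-1.66,3.69,1.7],[0,0,0]],
    [[-1.66,3.69,1.7],[0,0,0]],
    [[-1.66,3.69,1.7],[0,0,0]],
    [[-1.66,3.69,1.7],[0,0,0]],
    [[-1.66,3.69,1.7],[0,0,0]],
    [[-1.66,3.69,1.7],[0,0,0]],
    [[0,0,0],[7,0,0]],
    [[0,0,0],[7,0,0]],
    [[0,0,0],[6,0,0]],
    [[0,0,0],[0,0,0]],
    [[0,0,0],[0,0,0]],
  ],
  claw=3.5,
)

```text
clock: 47.55
position: [580.1, 220.7, 123.0]
ee_rot: [0.119, 0.978, -0.172, -0.022]
contact_force: [-0.5, -0.1, -0.2]
gripper_width: 35.2
grasp_force: 0.0
```

```bash
python3 - <<'E'
from h import *
S=arm.read_state(); M=R.from_quat(S["ee_rot"]).as_matrix(); p=np.array(S["position"])
print(np.round(S["joints"],3),p.round(1),M.round(3))
g=np.array([573,194.5,48]); print("delta tool mm",(M.T@(g-(p-18.7*M[:,2]))).round(1))
E
```

```text
[ 0.716  0.582 -0.07   0.21  -1.215 -2.632] [580.1 220.7 123. ] [[-0.971  0.226 -0.083]
 [ 0.241  0.912 -0.331]
 [ 0.001 -0.341 -0.94 ]]
delta tool mm [ 0.5  0.1 98.5]
```

Request:
drive_tool(
  deltas=[
    [[0,0,3],[0,0,0]],
    [[0,0,3],[0,0,0]],
    [[0,0,2],[0,0,0]],
    [[0,0,1.3],[0,0,0]],
    [[0,0,0.5],[0,0,0]],
    [[0,0,0],[0,0,0]],
    [[0,0,0],[0,0,0]],
  ],
)

```text
clock: 48.25
position: [573.0, 188.6, 32.6]
ee_rot: [0.12, 0.978, -0.171, -0.02]
contact_force: [0.8, 1.3, 0.4]
gripper_width: 35.1
grasp_force: 0.0
```

Request:
drive_tool(
  deltas=[
    [[0,0,0],[0,0,0]],
    [[0,0,0],[0,0,0]],
    [[0,0,0],[0,0,0]],
    [[0,0,0],[0,0,0]],
    [[0,0,0],[0,0,0]],
    [[0,0,0],[0,0,0]],
  ],
  claw=0.5,
)

```text
clock: 48.85
position: [572.3, 188.5, 31.9]
ee_rot: [0.12, 0.978, -0.172, -0.021]
contact_force: [-1.4, 1.9, 3.8]
gripper_width: 12.0
grasp_force: 58.8
```

Request:
drive_tool(
  deltas=[
    [[0,-0.17,-0.47],[0,0,0]],
    [[0,-0.34,-0.94],[0,0,0]],
    [[0,-0.51,-1.41],[0,0,0]],
    [[0,-0.51,-1.41],[0,0,0]],
    [[0,-0.34,-0.94],[0,0,0]],
    [[0,0,0],[0,0,0]],
    [[0,0,0],[0,0,0]],
  ],
)

```text
clock: 49.55
position: [571.9, 188.1, 86.7]
ee_rot: [0.12, 0.978, -0.172, -0.021]
contact_force: [0.2, 0.1, -2.6]
gripper_width: 12.2
grasp_force: 58.5
```

```bash
python3 - <<'E'
from h import *
t=get_image("top"); s=get_image("side")
cv2.imwrite("pics/s4.png",np.hstack([cv2.resize(i["img"][y:y+120,x:x+80,::-1],(400,600),interpolation=cv2.INTER_CUBIC) for i,x,y in((t,140,120),(s,160,190))]))
E
```

```text
(no output)
```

View pics/s4.png

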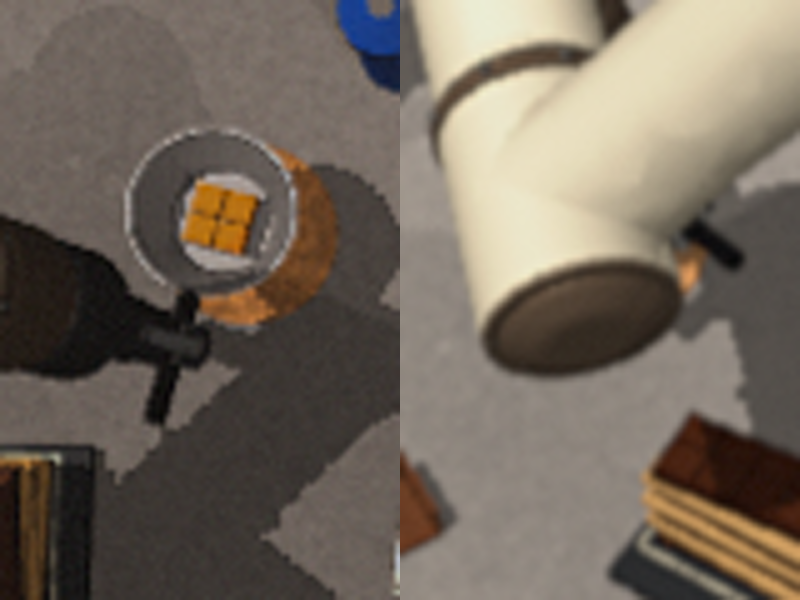

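The left crop shows the pan lifted level off the mat, held by its handle at (185,340), with all four caramels inside at (220,215). Next I'll carry it over the dish.

Request:
drive_tool(
  deltas=[
    [[0,0,0],[0,-1.26,-3.48]],
    [[0,0,0],[0,-1.26,-3.48]],
    [[0,0,0],[0,-1.26,-3.48]],
    [[0,0,0],[0,-1.26,-3.48]],
    [[1.1,-1.04,0.27],[0,0,0]],
    [[2.26,-2.08,0.54],[0,0,0]],
    [[2.26,-2.08,0.54],[0,0,0]],
    [[2.26,-2.08,0.54],[0,0,0]],
    [[2.26,-2.08,0.54],[0,0,0]],
    [[2.26,-2.08,0.54],[0,0,0]],
    [[2.26,-2.08,0.54],[0,0,0]],
    [[2.26,-2.08,0.54],[0,0,0]],
  ],
)

```text
clock: 50.85
position: [403.9, 24.2, 101.5]
ee_rot: [-0.007, 0.985, -0.174, 0.001]
contact_force: [-0.0, 0.1, -1.7]
gripper_width: 11.7
grasp_force: 58.6
```

Request:
drive_tool(
  deltas=[
    [[1.1,-1.04,0.27],[0,0,0]],
    [[0,0,0],[0,0,0]],
    [[0,0,0],[0,0,0]],
  ],
)

```text
clock: 51.15
position: [394.9, 14.8, 102.9]
ee_rot: [-0.007, 0.985, -0.173, 0.002]
contact_force: [-0.1, 0.5, -1.7]
gripper_width: 11.5
grasp_force: 58.6
```

```bash
python3 - <<'E'
from h import *
S=arm.read_state(); M=R.from_quat(S["ee_rot"]).as_matrix(); p=np.array(S["position"])
print(np.round(S["joints"],3),(p-18.7*M[:,2]).round(1),M.round(3))
t=get_image("top"); s=get_image("side")
cv2.imwrite("pics/s5.png",np.hstack([cv2.resize(i["img"][y:y+120,x:x+80,::-1],(400,600),interpolation=cv2.INTER_CUBIC) for i,x,y in((t,205,150),(s,220,170))]))
E
```

```text
[ 0.656  0.204 -0.831  0.396 -0.79  -2.528] [394.8  21.2 120.5] [[-1.    -0.014  0.005]
 [-0.015  0.94  -0.341]
 [-0.001 -0.341 -0.94 ]]
```

View pics/s5.png

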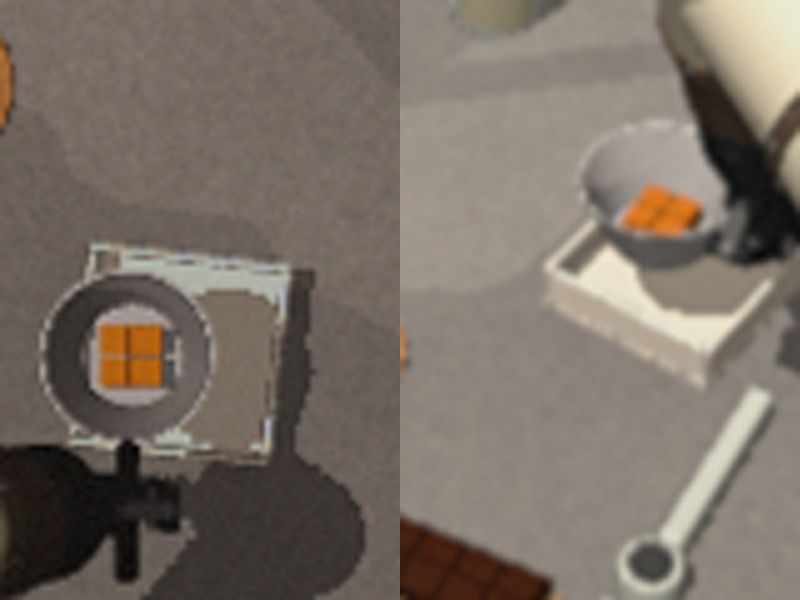

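The pan is level over the dish (left crop, pan centre (128,358), dish centre about (185,350)), with all four caramels inside. Next I'll tip it about the handle.

Request:
drive_tool(
  deltas=[
    [[0,0.2,-0.01],[-6,0,0]],
    [[0,0.2,-0.01],[-6,0,0]],
    [[0,0.2,-0.01],[-6,0,0]],
    [[0,0.2,-0.01],[-6,0,0]],
    [[0,0.2,-0.01],[-6,0,0]],
    [[0,0.2,-0.01],[-6,0,0]],
    [[0,0.2,-0.01],[-6,0,0]],
    [[0,0.2,-0.01],[-6,0,0]],
    [[0,0.2,-0.01],[-6,0,0]],
    [[0,0.2,-0.01],[-6,0,0]],
    [[0,0.2,-0.01],[-6,0,0]],
    [[0,0.2,-0.01],[-6,0,0]],
  ],
)

```text
clock: 52.45
position: [395.5, 35.2, 108.7]
ee_rot: [-0.006, 0.898, 0.44, -0.003]
contact_force: [0.2, 0.5, -1.9]
gripper_width: 12.0
grasp_force: 58.8
```

Request:
drive_tool(
  deltas=[
    [[0,0.2,-0.01],[-6,0,0]],
    [[0,0.2,-0.01],[-6,0,0]],
    [[0,0.2,-0.01],[-6,0,0]],
    [[0,0.2,-0.01],[-6,0,0]],
    [[0,0.2,-0.01],[-6,0,0]],
    [[0,0.2,-0.01],[-6,0,0]],
    [[0,0.2,-0.01],[-6,0,0]],
    [[0,0,0],[0,0,0]],
    [[0,0,0],[0,0,0]],
    [[0,0,0],[0,0,0]],
    [[0,0,0],[0,0,0]],
    [[0,0,0],[0,0,0]],
  ],
)

```text
clock: 53.65
position: [394.1, 40.2, 122.8]
ee_rot: [-0.006, 0.683, 0.731, -0.005]
contact_force: [0.3, -0.1, -1.7]
gripper_width: 12.1
grasp_force: 58.9
```

```bash
python3 - <<'E'
from h import *
S=arm.read_state(); M=R.from_quat(S["ee_rot"]).as_matrix(); p=np.array(S["position"])
print(np.round(S["joints"],3),(p-18.7*M[:,2]).round(1),M.round(3))
t=get_image("top"); s=get_image("side")
cv2.imwrite("pics/s6.png",np.hstack([cv2.resize(i["img"][y:y+120,x:x+80,::-1],(400,600),interpolation=cv2.INTER_CUBIC) for i,x,y in((t,205,150),(s,235,165))]))
E
```

```text
[-0.445  0.82  -0.285 -1.183 -1.833 -0.428] [394.3  21.5 121.6] [[-1.    -0.001 -0.015]
 [-0.015 -0.068  0.998]
 [-0.002  0.998  0.068]]
```

View pics/s6.png

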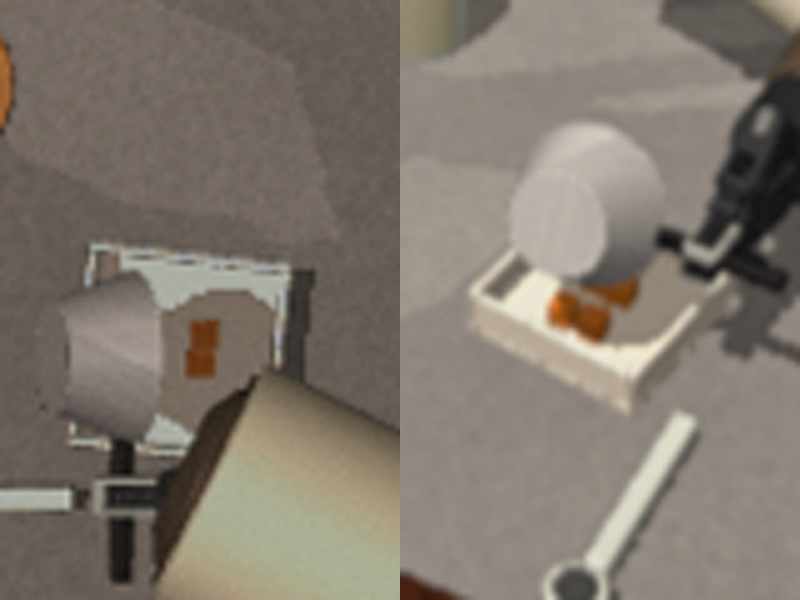

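The pan is tipped about 114° over the dish. Amber cubes lie in the dish: two at (202,348) in the left crop, and at least three at (590,305) in the right. I'll right the pan and count them.

Request:
drive_tool(
  deltas=[
    [[0,-0.2,-0.01],[6,0,0]],
    [[0,-0.2,-0.01],[6,0,0]],
    [[0,-0.2,-0.01],[6,0,0]],
    [[0,-0.2,-0.01],[6,0,0]],
    [[0,-0.2,-0.01],[6,0,0]],
    [[0,-0.2,-0.01],[6,0,0]],
    [[0,-0.2,-0.01],[6,0,0]],
    [[0,-0.2,-0.01],[6,0,0]],
    [[0,-0.2,-0.01],[6,0,0]],
    [[0,-0.2,-0.01],[6,0,0]],
    [[0,-0.2,-0.01],[6,0,0]],
    [[0,-0.2,-0.01],[6,0,0]],
  ],
)

```text
clock: 54.95
position: [393.7, 28.3, 103.8]
ee_rot: [-0.007, 0.982, 0.189, -0.001]
contact_force: [-0.5, 0.1, -1.2]
gripper_width: 12.0
grasp_force: 58.8
```

Request:
drive_tool(
  deltas=[
    [[0,-0.2,-0.01],[6,0,0]],
    [[0,-0.2,-0.01],[6,0,0]],
    [[0,-0.2,-0.01],[6,0,0]],
    [[0,-0.2,-0.01],[6,0,0]],
    [[0,-0.2,-0.01],[6,0,0]],
    [[0,-0.2,-0.01],[6,0,0]],
    [[0,-0.2,-0.01],[6,0,0]],
    [[0,0,0],[0,0,0]],
    [[0,0,0],[0,0,0]],
  ],
)

```text
clock: 55.85
position: [393.5, 14.4, 102.5]
ee_rot: [-0.007, 0.985, -0.173, 0.0]
contact_force: [-0.4, -1.4, -1.3]
gripper_width: 11.7
grasp_force: 58.8
```

```bash
python3 - <<'E'
from h import *
S=arm.read_state(); M=R.from_quat(S["ee_rot"]).as_matrix(); p=np.array(S["position"])
print((p-18.7*M[:,2]).round(1),M.round(3))
t=get_image("top"); s=get_image("side")
cv2.imwrite("pics/s7.png",np.hstack([cv2.resize(i["img"][y:y+120,x:x+80,::-1],(400,600),interpolation=cv2.INTER_CUBIC) for i,x,y in((t,205,150),(s,235,165))]))
OR=((8,200,60),(20,255,255))
print(*blobs(t,mask(t,*OR),14,8,400,(205,150,285,270)),sep="\n")
E
```

```text
[393.4  20.8 120.1] [[-1.    -0.014  0.003]
 [-0.014  0.94  -0.341]
 [ 0.002 -0.341 -0.94 ]]
```

View pics/s7.png

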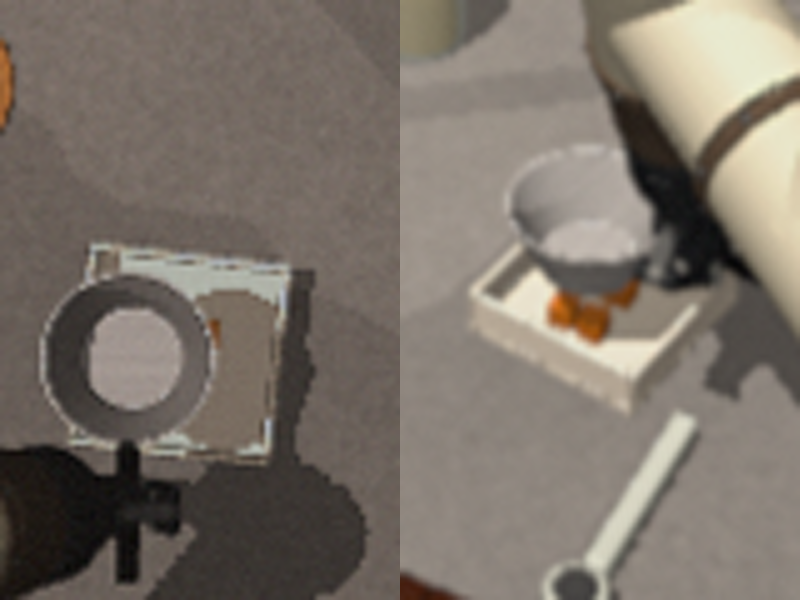

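The pan is empty, as the left crop shows at (135,358), and it is level. The caramels are in the dish. Next I'll take the pan back to its mat.

Request:
drive_tool(
  deltas=[
    [[-2.26,2.0,-0.55],[0,0,0]],
    [[-2.26,2.0,-0.55],[0,0,0]],
    [[-2.26,2.0,-0.55],[0,0,0]],
    [[-2.26,2.0,-0.55],[0,0,0]],
    [[-2.26,2.0,-0.55],[0,0,0]],
    [[-2.26,2.0,-0.55],[0,0,0]],
    [[-2.26,2.0,-0.55],[0,0,0]],
    [[-2.26,2.0,-0.55],[0,0,0]],
    [[0,0,0],[0,1.26,3.48]],
    [[0,0,0],[0,1.26,3.48]],
    [[0,0,0],[0,1.26,3.48]],
    [[0,0,0],[0,1.26,3.48]],
  ],
)

```text
clock: 57.15
position: [572.8, 181.7, 89.2]
ee_rot: [0.122, 0.977, -0.172, -0.022]
contact_force: [0.1, -0.6, -0.5]
gripper_width: 11.7
grasp_force: 58.8
```

Request:
drive_tool(
  deltas=[
    [[0,0,0],[0,0,0]],
    [[0,0,0],[0,0,0]],
  ],
)

```text
clock: 57.35
position: [572.9, 181.8, 89.3]
ee_rot: [0.12, 0.978, -0.172, -0.021]
contact_force: [1.2, -0.8, -0.8]
gripper_width: 12.0
grasp_force: 58.8
```

```bash
python3 - <<'E'
from h import *
S=arm.read_state(); M=R.from_quat(S["ee_rot"]).as_matrix(); p=np.array(S["position"])
print((p-18.7*M[:,2]).round(1),M.round(3), "to target", (M.T@(np.array([572,188.5,50])-(p-18.7*M[:,2]))).round(1))
t=get_image("top"); cv2.imwrite("pics/s8.png",np.hstack([cv2.resize(t["img"][y:y+120,x:x+80,::-1],(400,600),interpolation=cv2.INTER_CUBIC) for x,y in((140,120),(205,150))]))
OR=((8,200,60),(20,255,255)); m=mask(t,*OR)
print(*blobs(t,m,14,8,400,(205,150,285,270)),sep="\n")
E
```

```text
[574.4 187.9 106.9] [[-0.97   0.228 -0.083]
 [ 0.242  0.912 -0.331]
 [ 0.    -0.341 -0.94 ]] to target [ 2.5 19.4 53.5]
{'uv': array([233. , 221.5]), 'xy': array([471.7,  18.3]), 'ang': np.float64(90.9), 'size': array([16., 13.])}
{'uv': array([245.2, 219.6]), 'xy': array([478.5, -21.4]), 'ang': np.float64(174.4), 'size': array([34., 15.])}
{'uv': array([233.9, 214.6]), 'xy': array([494.2,  15.8]), 'ang': np.float64(78.2), 'size': array([16., 12.])}
```

View pics/s8.png

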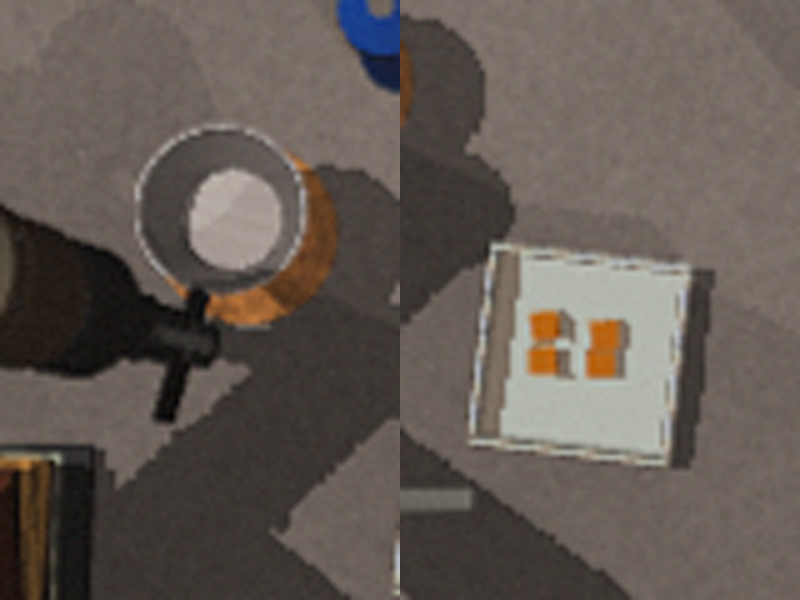

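All four caramels are in the dish (right crop, around (577,345)), and the pan is held level over the mat. Next I'll lower it.

Request:
drive_tool(
  deltas=[
    [[0.2,0.55,1.5],[0,0,0]],
    [[0,0.55,1.5],[0,0,0]],
    [[0,0.45,1.2],[0,0,0]],
    [[0,0.25,0.7],[0,0,0]],
    [[0,0.12,0.35],[0,0,0]],
    [[0,0,0],[0,0,0]],
    [[0,0,0],[0,0,0]],
    [[0,0,0],[0,0,0]],
  ],
)

```text
clock: 58.2
position: [571.2, 183.3, 33.9]
ee_rot: [0.12, 0.978, -0.172, -0.021]
contact_force: [-0.2, 0.1, -2.0]
gripper_width: 11.7
grasp_force: 58.9
```

Request:
drive_tool(
  deltas=[
    [[0,0.07,0.19],[0,0,0]],
    [[0,0,0],[0,0,0]],
    [[0,0,0],[0,0,0]],
  ],
)

```text
clock: 58.5
position: [571.1, 183.2, 32.1]
ee_rot: [0.12, 0.978, -0.172, -0.021]
contact_force: [-1.9, 0.3, 3.8]
gripper_width: 12.0
grasp_force: 59.3
```

Contact, about 4 N. I'll release it and back out along the tool axis.

Request:
drive_tool(
  deltas=[
    [[0,0,0],[0,0,0]],
    [[0,0,0],[0,0,0]],
    [[0,0,0],[0,0,0]],
    [[0,0,-1],[0,0,0]],
    [[0,0,-2],[0,0,0]],
    [[0,0,-4],[0,0,0]],
    [[0,0,-4],[0,0,0]],
    [[0,0,-4],[0,0,0]],
    [[0,0,0],[-7,0,0]],
    [[0,0,0],[-7,0,0]],
    [[0,0,0],[-6,0,0]],
    [[0,0,0],[0,0,0]],
  ],
  claw=3.5,
)

```text
clock: 59.7
position: [583.3, 231.3, 174.7]
ee_rot: [0.123, 0.992, 0.002, 0.001]
contact_force: [1.3, -0.0, 0.4]
gripper_width: 34.8
grasp_force: 0.0
```

Request:
drive_tool(
  deltas=[
    [[2.5,-3.5,-2],[0,0,0]],
    [[2.5,-3.5,-2],[0,0,0]],
    [[0,-4.5,0],[0,0,0]],
    [[0,-4.5,0],[0,0,0]],
    [[0,-4.5,0],[0,0,0]],
    [[0,-4.5,0],[0,0,0]],
    [[0,-4.5,0],[0,0,0]],
    [[0,-4.5,0],[0,0,0]],
    [[0,-4.5,0],[0,0,0]],
    [[0,-4.5,0],[0,0,0]],
    [[0,0,0],[0,0,0]],
    [[0,0,0],[0,0,0]],
  ],
)

```text
clock: 60.9
position: [430.7, -173.1, 212.4]
ee_rot: [0.123, 0.992, -0.0, -0.0]
contact_force: [0.2, 0.9, -0.7]
gripper_width: 34.9
grasp_force: 0.0
```

```bash
python3 - <<'E'
from h import *
t=get_image("top"); s=get_image("side")
BR=((0,60,15),(14,255,95)); OR=((8,200,60),(20,255,255))
print(*blobs(t,mask(t,*BR),87,100,1500,(90,190,190,270)),sep="\n")
print(*blobs(t,mask(t,*OR),14,8,400,(205,150,285,270)),sep="\n")
cv2.imwrite("pics/s9.png",np.hstack([cv2.resize(i["img"][y:y+150,x:x+100,::-1],(400,600),interpolation=cv2.INTER_CUBIC) for i,x,y in((t,115,125),(s,175,200))]))
E
```

```text
{'uv': array([136.4, 229.8]), 'xy': array([442.5, 311.1]), 'ang': np.float64(4.6), 'size': array([99., 47.])}
{'uv': array([233.5, 221.5]), 'xy': array([471.7,  16.6]), 'ang': np.float64(69.5), 'size': array([13., 13.])}
{'uv': array([245.2, 219.8]), 'xy': array([478.1, -21.2]), 'ang': np.float64(175.7), 'size': array([34., 15.])}
{'uv': array([233.9, 214.6]), 'xy': array([494.2,  15.8]), 'ang': np.float64(78.2), 'size': array([16., 12.])}
```

View pics/s9.png

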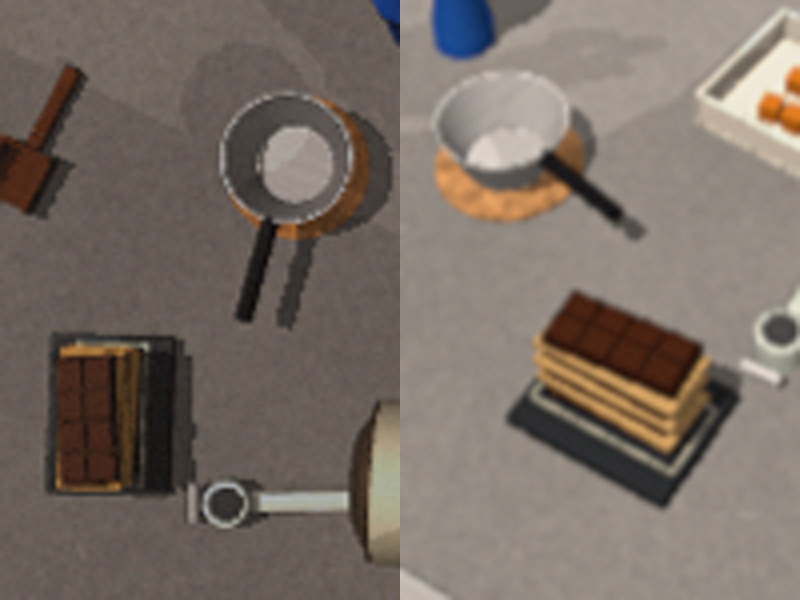

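The final view shows the pan upright on the mat (left crop, rim centre (286,158), about (654,167) mm against a mat centre of (653,166)). The pile is square on the board, with the top bar at (443,311) mm. Four caramels lie in the dish, and the bystanders haven't moved. I'm handing the job in.

```bash
python3 -c "
from bench import arm
print(arm.job_done())"
```

```text
the job is handed in; nothing more can be done
None
```

I handed the job in, but it returned no verdict: in the last camera views all four bars were piled on the outline with a divider between each, all four caramels were in the dish, the pan was upright on its mat, and the bystanders in view looked undisturbed.

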